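Load the long cell into its carrier and dock the carrier in the photometer

TASK

Stand the longest of the three glass cells fully down in the trough of the metal cell carrier while the carrier is on the bench and let go of it; then lift the loaded carrier (it has an upright tab for that), set it on the floor of the photometer's sample well (slide the hatch open for it) with the trough towards the back, and slide it back under the two lips until it meets the well's back wall. Slide the hatch fully shut and let go. Keep the cell upright, and do not knock over or shift the two shorter cells, the beaker, the flask or the small amber bottle.

Things in the scene. Friction and masses are not known exactly. Their poses are not given: they have to be found in the camera images.
- cell40: upright glass cell, 42.5 mm long (along its x) x 12.5 mm thick (y), glass 45 mm tall with a white stopper to 53 mm; origin: centre of its underside; z up. The longest of three; stands on a dark tray (its floor 3 mm above the bench). About 60 g. Handle it near its top, across its thickness.
- cell20: upright glass cell, 22.5 mm long (along its x) x 12.5 mm thick (y), glass 45 mm tall with a white stopper to 53 mm; origin: centre of its underside; z up. To be left alone; stands on the same tray.
- cell10: upright glass cell, 12.5 mm long (along its x) x 12.5 mm thick (y), glass 45 mm tall with a white stopper to 53 mm; origin: centre of its underside; z up. To be left alone; stands on the same tray.
- carrier: grey anodised metal cell carrier, about 220 g, loose on the bench. Foot plate 100 (x) x 80 (y) x 6 mm; origin: centre of its underside; z up. The trough is near the +x end, its long side along y. An upright tab, 22 (x) x 10 (y) mm, top at 66 mm, stands at x = -15 mm for lifting.
- carrier_seat (a point): centre of the trough's floor, in the carrier at x = +33 mm, y = 0, 6 mm above the carrier's underside, axes as the carrier's. Clear inside 16 mm (x) x 46 mm (y); walls straight to 16 mm above this point, then flared outward to about 22 mm; the two end walls have a beam window in the middle. A gap of 31 mm lies between the seated cell's face and the tab.
- carrier_tab (a point): grip point on the tab, in the carrier at x = -15 mm, y = 0, 56 mm above the carrier's underside; the tab's top is 10 mm above it. Pinch across y.
- photometer: cream bench photometer with a navy band, 380 (x) x 400 (y) mm, deck 130 mm above the bench, fixed; origin: centre of its underside; its x axis points from its front (keypad side, towards the robot) to its back. The sample well is in its deck on the +y half; a tilted screen, top about 205 mm above the bench, is on the -y half.
- well (a point): centre of the sample well's floor, 45 mm above the bench, 85 mm below the deck; axes as the photometer's. Well 155 (x) x 110 mm (y). Along its last 37 mm before the back (+x) wall are side rails 83 mm apart, with lips 9 to 13 mm above the floor, 66 mm apart; 20 mm of flared guides lead in. Before the lips the floor is clear to set the carrier down, e.g. its origin 18 mm before (-x) this point.
- dock (a point): point on the well's floor where the carrier's origin is when home (foot against the well's back wall, under both lips, trough to the back): in the well at x = +27.5 mm, y = 0; axes as the photometer's.
- hatch (a joint): flat hatch over the well, sliding to the photometer's +x on top of the deck: 0 m shut, 0.16 m fully open, the whole well clear. Stays where left; about 2 N to move it. It may start slightly ajar.
- hatch_grip (a point): grip point in the hatch's black handle, a ridge 12 mm thick (x) and 70 mm long (y), standing 30 mm up from the hatch's top face (136 mm above the bench); the point is 28 mm above the deck, 8 mm below the ridge's top, 70 mm to the front of the hatch's centre. Moves with the hatch; axes as the photometer's.
- beaker: glass beaker, 68 mm wide, 90 mm tall; origin: centre of its underside. Leave alone.
- flask: conical flask, 80 mm wide, 130 mm tall; origin: centre of its underside. Leave alone.
- weighing_bottle: small amber weighing bottle, 32 mm wide, 42 mm tall; origin: centre of its underside. Leave alone.

How it is judged:
On the way, in this order (a step that is already met when the one before it is completed fails the run):
1. the long cell stands fully down in the trough of the carrier, the carrier flat on the bench, neither held (z of cell40 in the frame of carrier_seat between -0.002 and 0.002 m and x of cell40 in the frame of carrier_seat between -0.003 and 0.003 m and y of cell40 in the frame of carrier_seat between -0.004 and 0.004 m and angle between the x axis of cell40 and the y axis of carrier, either way round below 0.12 rad and angle between the z axis of cell40 and the z axis of carrier, either way round below 0.08 rad and contact force between the fingers and cell40 below 0.05 N and contact force between the fingers and carrier below 0.05 N and height (world z) of carrier below 0.003 m and angle between carrier's own z axis and vertical below 0.05 rad), for 0.2 s.
2. the carrier is lifted well clear of the bench with the cell still seated in it (z of cell40 in the frame of carrier_seat between -0.002 and 0.002 m and x of cell40 in the frame of carrier_seat between -0.003 and 0.003 m and y of cell40 in the frame of carrier_seat between -0.004 and 0.004 m and angle between the x axis of cell40 and the y axis of carrier, either way round below 0.12 rad and angle between the z axis of cell40 and the z axis of carrier, either way round below 0.08 rad and height (world z) of carrier above 0.09 m and angle between carrier's own z axis and vertical below 0.35 rad), for 0.1 s.
3. the carrier is home in the well with the cell still seated, and released (z of cell40 in the frame of carrier_seat between -0.002 and 0.002 m and x of cell40 in the frame of carrier_seat between -0.003 and 0.003 m and y of cell40 in the frame of carrier_seat between -0.004 and 0.004 m and angle between the x axis of cell40 and the y axis of carrier, either way round below 0.12 rad and angle between the z axis of cell40 and the z axis of carrier, either way round below 0.08 rad and x of carrier in the frame of dock between -0.004 and 0.003 m and y of carrier in the frame of dock between -0.003 and 0.003 m and z of carrier in the frame of dock between -0.002 and 0.002 m and angle between the x axis of carrier and the x axis of photometer, either way round below 0.06 rad and x of carrier_seat in the frame of dock above 0.02 m and contact force between the fingers and cell40 below 0.05 N and contact force between the fingers and carrier below 0.05 N), for 0.2 s.
At the end, for the whole second after the job is handed in: The long cell is seated in the trough (2 mm in height, 3 mm across, 4 mm along, upright); the carrier lies flat under the lips, trough to the back, within 4 mm of the back wall and 3 mm of the centre line; the hatch is shut within 5 mm; cell and carrier are at rest (z of cell40 in the frame of carrier_seat between -0.002 and 0.002 m and x of cell40 in the frame of carrier_seat between -0.003 and 0.003 m and y of cell40 in the frame of carrier_seat between -0.004 and 0.004 m and angle between the x axis of cell40 and the y axis of carrier, either way round below 0.12 rad and angle between the z axis of cell40 and the z axis of carrier, either way round below 0.08 rad and x of carrier in the frame of dock between -0.004 and 0.003 m and y of carrier in the frame of dock between -0.003 and 0.003 m and z of carrier in the frame of dock between -0.002 and 0.002 m and angle between the x axis of carrier and the x axis of photometer, either way round below 0.06 rad and x of carrier_seat in the frame of dock above 0.02 m and value of joint hatch below 0.005 m and linear speed of each of carrier, cell40 below 0.01 m/s); the robot touches nothing.
It fails at once if the long cell is tipped over (beyond 35 degrees) (angle between cell40's own z axis and vertical above 0.6 rad).
It fails at once if one of the two shorter cells is shifted more than 30 mm or tipped (distance of any of cell20, cell10 from where it was at the start of the episode above 0.03 m or angle between any of cell20, cell10's own z axis and vertical above 0.4 rad).
It fails at once if the beaker or the flask is shifted more than 30 mm or tipped (distance of any of beaker, flask from where it was at the start of the episode above 0.03 m or angle between any of beaker, flask's own z axis and vertical above 0.4 rad).
It fails at once if the weighing bottle is shifted more than 30 mm or tipped (distance of weighing_bottle from where it was at the start of the episode above 0.03 m or angle between weighing_bottle's own z axis and vertical above 0.4 rad).
It also fails if it takes over 66 s, if anything falls off the work surface, if the arm or the gripper's body presses on something with over 40 N, if the wrist force passes 120 N, or if a joint passes its speed limit or range.

ROBOT

A 6-joint arm with a two-finger parallel gripper is mounted at the origin on the work surface. World frame = base frame: x ahead of the robot, y to its left, z up, the work surface at z = 0. Lengths are in m, angles in rad, forces in N, time in s.
With the tool pointing down it reaches from about 0.325 to 1 m from the base axis. Payload 5.1 kg.
Tool frame: the origin (TCP) lies midway between the tips of the shut fingers; the grasp point (between the pads) lies 19 mm behind it; z points along the fingers, y is the line along which they close (so a half turn about z gives the same grasp; the last joint's range is limited). The gripper opens to 85 mm and grips with 20 to 120 N. Pads are 22 mm wide; open, the fingers measure 114 mm over their backs; the gripper's body (76 mm by 85 mm) begins 54 mm behind the grasp point. The pads swing forward as they close: fully open they stand 13 mm farther back than shut.
Start: joints at [1.199, 0.124, 1.65, -0, 1.367, -0.083], TCP at [0.185, 0.623, 0.195] pointing down, gripper open.
Joint ranges: [-2.61, 2.61], [-1.02, 2.33], [0.03, 2.71], [-1.35, 4.49], [0.32, 2.68], [-2.91, 2.91]. Speed limits (rad/s): [2.57, 2.57, 3.14, 3.14, 3.14, 3.14].

INTERFACE

Orientations are given as a unit quaternion [w, x, y, z].
In Python, from bench import robot gives the robot as it stands.
- The arm moves only by the shell command python3 steer.py 'ROWS' [FORCE]. ROWS is one flat JSON list of numbers that holds 1 to 20 rows one after another, with no inner brackets; each row has 5 numbers: the finger opening in m, then dx, dy, dz in m, then a turn about the tool's z in rad; each row is the pose to reach, as a shift and turn from the pose commanded when the command began, along the tool's axes at that moment; what a row does not reach only later rows make up. A row lasts 1/12 s, in which the tool goes at most 0.0417 m and 0.125 rad, less where a joint would pass 70% of its speed; a pose out of reach is approached as far as the arm can. The fingers move at their own pace and stop on an object; FORCE is the grip in N (left out, the last holds). Time passes only in rows, so rows that do not move let the fingers close. It prints the time, the measured TCP pose, the force, the opening and the grip force at its end. Input that does not fit is refused with a message, and nothing moves.
- robot.sense(): the state, without advancing time (a new reading comes with each control period).
- robot.capture(name): name is "scene" or "side" or "wrist"; returns the picture (480x640x3 uint8, red, green, blue); there is no depth.
- robot.camera_info(name): a dict with "fx", "fy", "cx", "cy" (pixels), "origin" and "orientation" of the camera in the world; the wrist camera has in their place "tool_from_camera" (4x4, takes a point from camera to tool coordinates, whose origin is the TCP and whose axes are the flange's). Camera axes: x right, y down, z forward; pixel columns grow to the right and rows downward; lengths in m; the calibration is good to about 2 mm. A picture is of the moment at which its call begins: read the wrist's pose just before it. camera_info takes no time and is no camera call.
- robot.close_job(): hands the job in; it is judged then, once.
The state is a dict: "clock": time; "joints": joint angles; "qd": joint speeds; "joint_efforts": joint torques, N m; "tcp_pos": TCP position; "tcp_rot": TCP orientation; "contact_force": force on the tool from outside, world axes, zero at the start; "wrist_torque": the same for the moment, N m; "gripper_width": finger opening in m; "grasp_force": force on a finger pad.
Only numpy, scipy, OpenCV 4.12 (cv2) and the standard library are available. Lean on these libraries where they do the work, as an engineer would, in place of code of your own. Each camera call takes 0.05 s, during which the arm holds its last target. There are 200 camera calls.

## Working session

There is one attempt and no reset: what is moved stays moved. The work goes in short steps, Python scripts to look and compute and a shell command to move; the robot and the scene stay as the last step left them, time stands still between calls to the robot, and variables do not carry over. Pictures are saved under pics/ and viewed, at most 10 in all, crops included, and the job is handed in when it is done.

```bash
ls; mkdir -p pics; python3 - <<'E'
from bench import robot
import cv2,numpy as np
s=robot.sense();print(s['clock'],s['tcp_pos'],s['tcp_rot'])
for n in("scene","side","wrist"):
    i=robot.camera_info(n);print(n,i)
    cv2.imwrite(f"pics/{n}0.png",robot.capture(n)[:,:,::-1])
E
```

```text
bench.py
pics
steer.py
0.0 [0.18489893 0.62242968 0.194144  ] [-2.28050857e-04  1.43890586e-01  9.89593058e-01 -1.01292161e-03]
scene {'fx': 446.30012156561105, 'fy': 446.30012156561105, 'cx': 313.78430462438536, 'cy': 239.96839997036363, 'origin': array([1.20839754, 0.26132014, 0.78184981]), 'orientation': array([-0.23243261,  0.58826365,  0.71440936, -0.29923273])}
side {'fx': 542.625735017798, 'fy': 542.625735017798, 'cx': 311.52801476611324, 'cy': 238.4727605674036, 'origin': array([ 0.2647418 , -0.61650826,  0.71362546]), 'orientation': array([-0.4354267 ,  0.87978636, -0.17579571,  0.07399602])}
wrist {'fx': 428.4216903985466, 'fy': 428.4216903985466, 'cx': 319.5357534768041, 'cy': 235.39405670237284, 'tool_from_camera': array([[-2.94559729e-04, -9.47042360e-01, -3.21108520e-01,
         8.26861671e-02],
       [ 9.99999152e-01,  1.28506210e-04, -1.29632283e-03,
         1.36261380e-03],
       [ 1.26893707e-03, -3.21108629e-01,  9.47041519e-01,
        -1.77661674e-01],
       [ 0.00000000e+00,  0.00000000e+00,  0.00000000e+00,
         1.00000000e+00]])}
```

View pics/scene0.png

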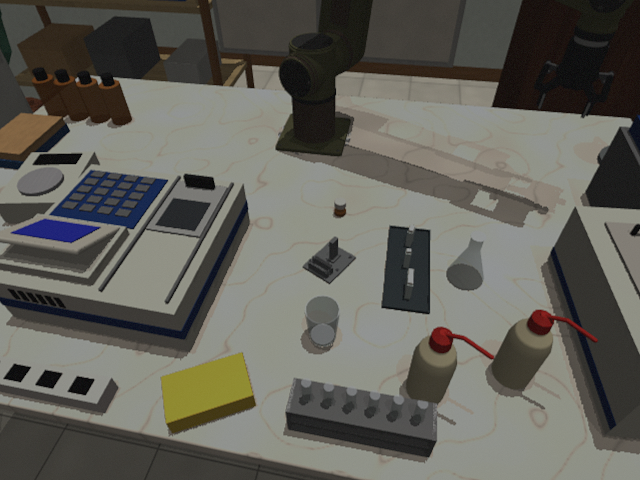

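View pics/side0.png

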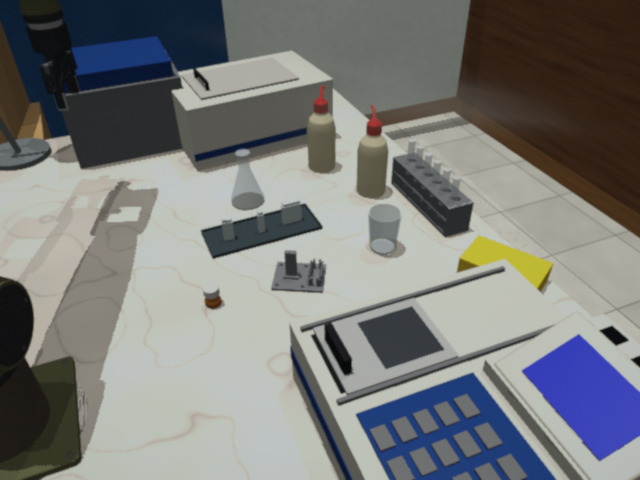

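The scene view shows the carrier at about (330,262) with its tab at (334,240). The tray has three cells, the long one at (409,285), and the beaker, flask and bottle stand around them. The photometer is on the left with its hatch handle at (200,181). In the side view the tab top is at (291,252), the long cell at (291,212) and the handle at (338,347).

```bash
cat > h.py <<'E'
import numpy as np,cv2
from bench import robot
from scipy.spatial.transform import Rotation as R
def rot(q): return R.from_quat(np.roll(q,-1)).as_matrix()
def cam(n,s=None):
    i=robot.camera_info(n)
    if n=="wrist":
        s=s or robot.sense(); T=np.array(i["tool_from_camera"]);M=rot(s["tcp_rot"])
        return i,M@T[:3,3]+s["tcp_pos"],M@T[:3,:3]
    return i,np.array(i["origin"]),rot(i["orientation"])
def ray(c,p):
    i,o,M=c; d=M@np.array([(p[0]-i["cx"])/i["fx"],(p[1]-i["cy"])/i["fy"],1]); return o,d/np.linalg.norm(d)
def plane(c,p,z): o,d=ray(c,p); return o+d*(z-o[2])/d[2]
def tri(*cp):
    A=np.zeros((3,3));b=np.zeros(3);P=[ray(c,p) for c,p in cp]
    for o,d in P: Q=np.eye(3)-np.outer(d,d);A+=Q;b+=Q@o
    x=np.linalg.solve(A,b); return x,max(np.linalg.norm(np.cross(x-o,d)) for o,d in P)
def proj(c,X):
    i,o,M=c; v=M.T@(np.array(X)-o); return np.array([v[0]/v[2]*i["fx"]+i["cx"],v[1]/v[2]*i["fy"]+i["cy"]])
def shot(name,n="wrist"):
    s=robot.sense(); c=cam(n,s); im=robot.capture(n)[:,:,::-1].copy(); cv2.imwrite(f"pics/{name}.png",im)
    np.savez(f"pics/{name}.npz",p=s["tcp_pos"],q=s["tcp_rot"]); return c,im,s
def load(name):
    z=np.load(f"pics/{name}.npz"); return cam("wrist",{"tcp_pos":z["p"],"tcp_rot":z["q"]}),cv2.imread(f"pics/{name}.png")
def go(target,ydir=None):
    """shift in tool axes to TCP target, and turn so tool y is along world angle ydir (mod pi)"""
    s=robot.sense();M=rot(s["tcp_rot"]); d=M.T@(np.array(target)-s["tcp_pos"]); t=0
    if ydir is not None:
        y=np.arctan2(M[1,1],M[0,1]); t=-(((ydir-y)+np.pi/2)%np.pi-np.pi/2)  # tool z is down
    print("shift",d.round(4),"turn",round(t,4),"q6",s["joints"][5].round(3),"tilt",M[:,2].round(4))
E
python3 - <<'E'
from h import *
a,b=cam("scene"),cam("side")
for n,p,q in [("tabtop",(334,240),(291,252)),("cell40top",(410,271),(291,207)),("cell20?",(410,231),(227,221)),("cell10",(408,251),(261,214)),("handle",(200,181),(338,347)),("bottle",(340,203),(211,288)),("flask top",(475,240),(243,154)),("beaker",(322,305),(384,212))]:
    print(n,*tri((a,p),(b,q)))
for p in [(329,282),(304,261),(334,241),(356,259)]: print("foot",plane(a,p,.006))
for p in [(272,289),(279,262),(326,264),(324,292)]: print("footS",plane(b,p,.006))
for p in [(182,334),(247,185)]: print("photom",plane(a,p,.13),plane(a,p,.1))
s=robot.sense();print(rot(s["tcp_rot"]).round(3))
E
```

```text
tabtop [0.51390106 0.15005974 0.06454399] 0.0018789338388886174
cell40top [0.57056043 0.31907711 0.0520113 ] 0.008085262418358195
cell20? [0.43330565 0.31868386 0.04758248] 0.0007188239897317759
cell10 [0.50505647 0.31536574 0.05015234] 0.0026754440261064177
handle [ 0.4676367  -0.1700169   0.15258779] 0.0017317593382848422
bottle [0.35351606 0.13963671 0.03790286] 0.00019046400071961463
flask top [0.51442673 0.44551283 0.1238898 ] 0.0023775226660436026
beaker [0.71628545 0.16084191 0.09363202] 0.0024066099784640443
foot [0.58646497 0.15328163 0.006     ]
foot [0.53531476 0.08491986 0.006     ]
foot [0.45836276 0.14265877 0.006     ]
foot [0.50704162 0.20304675 0.006     ]
footS [0.46495034 0.12574361 0.006     ]
footS [0.50371535 0.19622694 0.006     ]
footS [0.58866038 0.15245734 0.006     ]
footS [0.55297004 0.07866955 0.006     ]
photom [ 0.8443162  -0.05611922  0.13      ] [ 0.82756013 -0.07072869  0.1       ]
photom [ 0.43413089 -0.0695912   0.13      ] [ 0.39849692 -0.08482069  0.1       ]
[[-0.959  0.285 -0.001]
 [ 0.285  0.959 -0.002]
 [ 0.    -0.002 -1.   ]]
```

```bash
python3 -c "
from h import *
go([.47,.30,.28],np.pi/2)"
```

```text
shift [-0.3651 -0.2282 -0.0852] turn -0.2888 q6 -0.083 tilt [-6.0e-04 -1.6e-03 -1.0e+00]
```

```bash
python3 steer.py '[0.085, -0.1, -0.06, -0.085, -0.1, 0.085, -0.1, -0.06, -0.085, -0.1, 0.085, -0.1, -0.06, -0.085, -0.1, 0.085, -0.365, -0.228, -0.085, -0.289, 0.085, -0.365, -0.228, -0.085, -0.289, 0.085, -0.365, -0.228, -0.085, -0.289, 0.085, -0.365, -0.228, -0.085, -0.289, 0.085, -0.365, -0.228, -0.085, -0.289, 0.085, -0.365, -0.228, -0.085, -0.289, 0.085, -0.365, -0.228, -0.085, -0.289, 0.085, -0.365, -0.228, -0.085, -0.289, 0.085, -0.365, -0.228, -0.085, -0.289, 0.085, -0.365, -0.228, -0.085, -0.289]' 30
python3 -c "
from h import *
c,im,s=shot('w1');print(s['tcp_pos'],c[1])
for X in [(.57,.319,.053),(.514,.15,.066),(.52,.445,.13)]: print(proj(c,X))
go([.47,.20,.28],np.pi/2)"
```

```text
clock: 1.23
tcp_pos: [0.471, 0.2989, 0.28]
tcp_rot: [-0.0, 0.002, 1.0, -0.0]
contact_force: [-0.7, 0.3, -0.2]
gripper_width: 0.0851
grasp_force: 0.0
[0.47103317 0.2989137  0.28000374] [0.38888935 0.30058551 0.45773226]
[338.71119996 276.19082328]
[163.92347125 228.84737126]
[496.51390679 258.34709922]
shift [ 0.  -0.1  0. ] turn -0.0016 q6 -1.098 tilt [-1.e-03  1.e-04 -1.e+00]
```

View pics/w1.png

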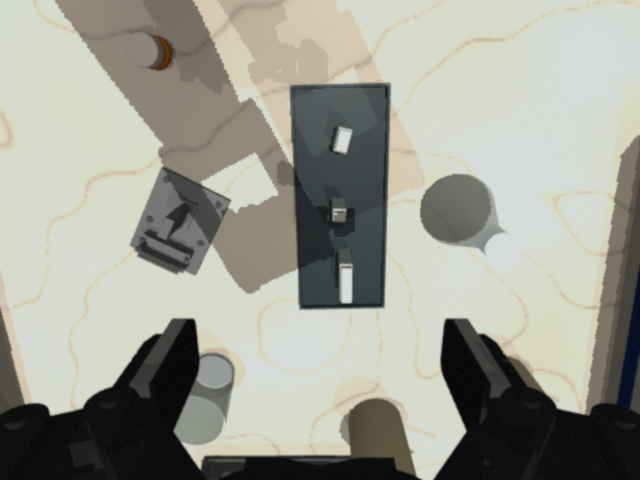

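The wrist view shows the long cell's stopper at about (346,283), lying along world x. The carrier is at (180,222) with its trough down-left, and the cells, flask and beaker are all clear of it.

```bash
python3 steer.py '[0.085, 0, -0.1, 0.06, 0, 0.085, 0, -0.1, 0.06, 0, 0.085, 0, -0.1, 0.06, 0, 0.085, 0, -0.1, 0.06, 0, 0.085, 0, -0.1, 0.06, 0]'
python3 - <<'E'
from h import *
c,im,s=shot('w2')
for n in("w1","w2"):
    c,im=load(n); p=proj(c,(.58,.317,.056)); print(n,p)
    g=im.min(2); x,y=p.astype(int); m=np.zeros_like(g); m[y-45:y+45,x-30:x+30]=g[y-45:y+45,x-30:x+30]
    _,t=cv2.threshold(m,165,255,0); cs,_=cv2.findContours(t,0,1); k=max(cs,key=cv2.contourArea); print(cv2.minAreaRect(k),cv2.boundingRect(k))
p=proj(c,(.52,.145,.02)).astype(int); print(p)
crop=im[max(p[1]-110,0):p[1]+110,max(p[0]-130,0):p[0]+130]; print(max(p[1]-110,0),max(p[0]-130,0))
cv2.imwrite("pics/w2c.png",cv2.resize(crop,None,fx=3,fy=3)[:600,:800])
E
```

```text
clock: 1.7
tcp_pos: [0.4686, 0.2007, 0.2189]
tcp_rot: [-0.001, -0.0, 1.0, -0.0]
contact_force: [-0.5, -0.4, 1.2]
gripper_width: 0.0852
grasp_force: 0.0
w1 [336.7934272  286.28186567]
((335.5, 319.5), (21.0, 59.0), 90.0) (306, 309, 60, 22)
w2 [448.2454537  318.77257816]
((429.5, 351.0), (22.0, 23.0), 90.0) (418, 340, 24, 23)
[258 242]
132 128
```

View pics/w2c.png

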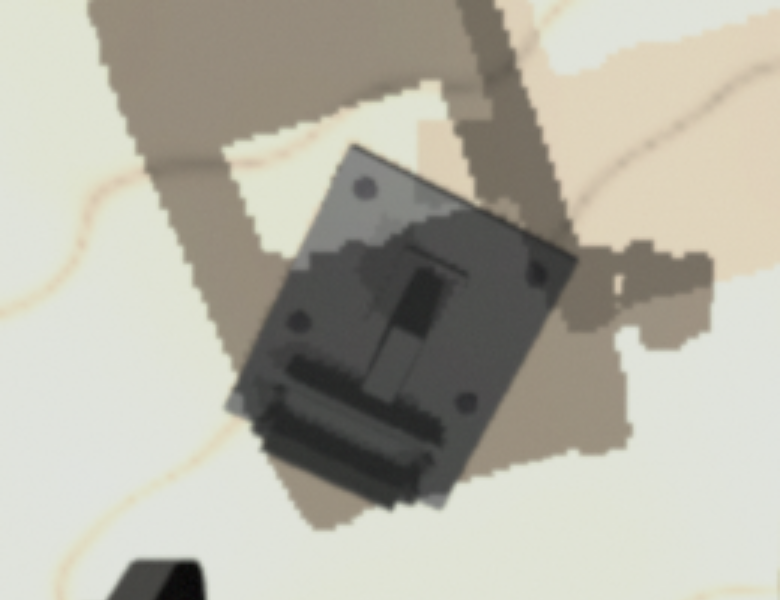

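The crop shows the foot's corners at full-picture pixels (245,180), (321,219), (275,301) and (204,267). The tab's top face is near (259,253), and the trough is at the lower left.

```bash
python3 - <<'E'
from h import *
c,im=load("w2")
P=np.array([plane(c,p,.006) for p in [(245.3,180.3),(320.7,218.7),(274.7,301.3),(204,267)]]);print(P.round(4),P.mean(0))
x=(P[2]+P[3]-P[0]-P[1]);y=(P[1]+P[2]-P[0]-P[3]);print(np.arctan2(x[1],x[0]),np.arctan2(y[1],y[0])-np.pi/2,np.linalg.norm(x)/2,np.linalg.norm(y)/2)
print("tab",plane(c,(259,253),.066), tri((c,(259,253)),(cam("scene"),(334,240)),(cam("side"),(291,252))))
go([.53,.317,.2],np.pi/2)
E
```

```text
[[0.4643 0.133  0.006 ]
 [0.5012 0.2026 0.006 ]
 [0.5885 0.156  0.006 ]
 [0.5509 0.0874 0.006 ]] [0.52621882 0.14473391 0.006     ]
-0.4875581285333687 -0.49449843676124416 0.09836661076452874 0.07845693437763004
tab [0.51314174 0.15155225 0.066     ] (array([0.51389765, 0.15060097, 0.06424544]), np.float64(0.0020689100994574936))
shift [-0.0606  0.1153  0.0204] turn 0.0012 q6 -1.272 tilt [-3.e-04  6.e-04 -1.e+00]
```

```bash
python3 steer.py '[0.06, -0.06, 0.115, 0.02, 0, 0.06, -0.06, 0.115, 0.02, 0, 0.06, -0.06, 0.115, 0.02, 0, 0.06, -0.06, 0.115, 0.02, 0, 0.06, -0.06, 0.115, 0.02, 0]'
python3 - <<'E'
from h import *
c,im,s=shot('w3');q={}
for n in("w1","w3"):
    c,im=load(n); p=proj(c,(.58,.317,.056)); print(n,p)
    g=im.min(2); _,t=cv2.threshold(g,150,255,0); cs,_=cv2.findContours(t,0,1)
    cs=[k for k in cs if np.hypot(*(np.array(cv2.minAreaRect(k)[0])-p))<30 and cv2.contourArea(k)>100]
    for k in cs:
        r=cv2.minAreaRect(k);print(r); b=cv2.boxPoints(r); P=np.array([plane(c,v,.056) for v in b]);print(P.round(4),P.mean(0))
cv2.imwrite("pics/w3c.png",cv2.resize(im[180:380,220:440],None,fx=2.5,fy=2.5))
E
```

```text
clock: 2.17
tcp_pos: [0.53, 0.3195, 0.2]
tcp_rot: [-0.0, -0.003, 1.0, 0.0]
contact_force: [0.2, -0.8, -0.6]
gripper_width: 0.0603
grasp_force: 0.0
w1 [336.7936103  286.28010179]
((346.0, 285.0), (34.0, 10.0), 90.0)
[[0.5596 0.3211 0.056 ]
 [0.5596 0.3312 0.056 ]
 [0.5981 0.332  0.056 ]
 [0.5981 0.3216 0.056 ]] [0.57885086 0.32647237 0.056     ]
w3 [315.06393382 262.8133643 ]
```

View pics/w3c.png

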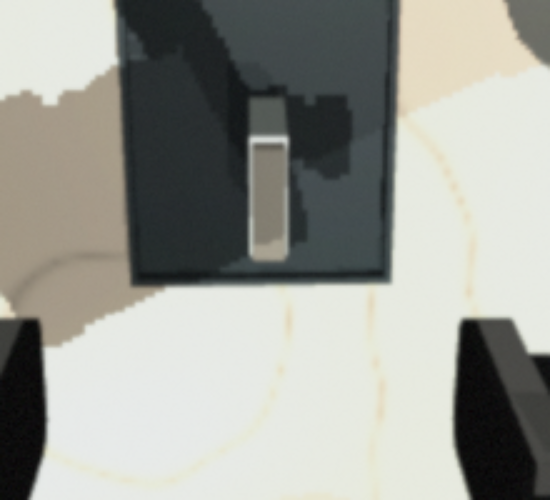

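The long cell's stopper top spans about cols 320-335 and rows 234-285 in the full picture. Its centre is (327.4,259.6), its axis runs vertically in the image, and there is free room around it.

```bash
python3 - <<'E'
from h import *
c1,_=load("w1");c,im=load("w3")
print(tri((c1,(346,284.5)),(c,(327.4,259.6))),plane(c,(327.4,259.6),.056))
P=plane(c,(327.4,259.6),.056); go([P[0],P[1],.13],np.pi/2); print(rot(robot.sense()["tcp_rot"]).round(4))
for p in [(319.6,236),(319.8,283),(335.2,236),(335.5,283)]: print(plane(c,p,.056).round(4))
E
```

```text
(array([0.57545085, 0.32650293, 0.06087521]), np.float64(0.0004387269039218218)) [0.57714461 0.32696441 0.056     ]
shift [-0.0474  0.0088  0.0707] turn 0.0039 q6 -1.121 tilt [-1.e-04 -1.e-04 -1.e+00]
[[-1.0e+00 -3.9e-03 -1.0e-04]
 [-3.9e-03  1.0e+00 -1.0e-04]
 [ 1.0e-04 -1.0e-04 -1.0e+00]]
[0.557  0.3206 0.056 ]
[0.5979 0.3209 0.056 ]
[0.557  0.3329 0.056 ]
[0.5978 0.3339 0.056 ]
```

```bash
python3 steer.py '[0.05, -0.047, 0.0085, 0.06, 0, 0.05, -0.047, 0.0085, 0.08, 0, 0.05, -0.047, 0.0085, 0.11, 0, 0.05, -0.047, 0.0085, 0.14, 0, 0.05, -0.047, 0.0085, 0.169, 0, 0.05, -0.047, 0.0085, 0.169, 0, 0.05, -0.047, 0.0085, 0.169, 0]' 30
python3 steer.py '[0.0, 0, 0, 0, 0, 0.0, 0, 0, 0, 0, 0.0, 0, 0, 0, 0, 0.0, 0, 0, 0, 0, 0.0, 0, 0, 0, 0, 0.0, 0, 0, 0, 0]' 30
```

```text
clock: 2.8
tcp_pos: [0.5758, 0.3233, 0.031]
tcp_rot: [-0.001, -0.0, 1.0, -0.001]
contact_force: [0.4, 0.7, 0.8]
gripper_width: 0.0499
grasp_force: 0.0
clock: 3.3
tcp_pos: [0.5775, 0.3242, 0.0323]
tcp_rot: [0.001, -0.0, 1.0, 0.0]
contact_force: [0.5, 0.8, -0.3]
gripper_width: 0.0004
grasp_force: 0.0
```

```bash
python3 - <<'E'
from h import *
c,im,s=shot('w4'); sc,im2,_=shot('s4','scene'); _,im3,_=shot('d4','side')
a=im[140:480,150:490]; b=cv2.resize(im2[200:330,360:500],None,fx=2.6,fy=2.6)[:340]; d=cv2.resize(im3[130:270,190:340],None,fx=2.4,fy=2.4)[:340]
f=lambda x: cv2.copyMakeBorder(x,0,340-x.shape[0],0,0,0)
z=np.hstack([f(a),f(b),f(d)]); print(z.shape); cv2.imwrite("pics/m4.png",cv2.resize(z,(800,int(340*800/z.shape[1]))))
E
```

```text
(340, 1064, 3)
```

View pics/m4.png

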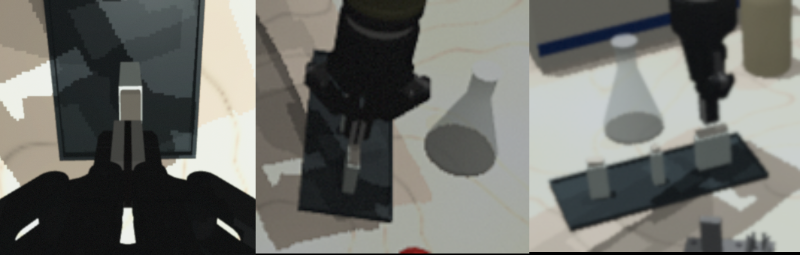

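The left panel shows shut fingers hiding the back of the stopper. In the side panel, on the right, the tips end at the top of the cell rather than astride it. I'll check the tip's real height by triangulation.

```bash
python3 - <<'E'
from h import *
a,b=cam("scene"),cam("side"); s=robot.sense(); print(s["tcp_pos"],s["gripper_width"],s["contact_force"],s["joints"].round(4))
print("tip",tri((a,(409,273)),(b,(289.6,196.5))))
for z in (0,.025,.03): print(proj(a,s["tcp_pos"]+[0,0,z]),proj(b,s["tcp_pos"]+[0,0,z]),proj(cam("wrist"),s["tcp_pos"]+[0,0,z]))
E
```

```text
[0.57709157 0.32405415 0.03147323] 5.134242783333646e-05 [ 0.35853129  0.10739084 -0.44813743] [ 0.4306  0.2938  1.743  -0.      1.1048 -1.1404]
tip (array([0.57820256, 0.32283918, 0.06690577]), np.float64(0.0025533186039002685))
[408.24540948 282.53625469] [290.59830115 210.5089052 ] [317.17777177 281.52573717]
[409.80059017 275.01728617] [290.06714963 201.08365396] [316.76778477 308.00490271]
[410.11873463 273.4791252 ] [289.95927553 199.16943473] [316.67177304 314.2058568 ]
```

```bash
python3 steer.py '[0.0, 0, 0, -0.02, 0, 0.0, 0, 0, -0.04, 0, 0.0, 0, 0, -0.06, 0, 0.0, 0, 0, -0.06, 0]' 30
python3 - <<'E'
from h import *
c,im,s=shot('w5'); sc,im2,_=shot('s5','scene'); _,im3,_=shot('d5','side')
a=im[140:480,150:490]; b=cv2.resize(im2[200:330,360:500],None,fx=2.6,fy=2.6)[:340]; d=cv2.resize(im3[130:270,190:340],None,fx=2.4,fy=2.4)[:340]
f=lambda x: cv2.copyMakeBorder(x,0,340-x.shape[0],0,0,0)
z=np.hstack([f(a),f(b),f(d)]); cv2.imwrite("pics/m5.png",cv2.resize(z,(800,int(340*800/z.shape[1]))))
E
```

```text
clock: 3.78
tcp_pos: [0.58, 0.3254, 0.0966]
tcp_rot: [0.004, -0.0, 1.0, 0.002]
contact_force: [1.7, 0.1, 1.0]
gripper_width: 0.0005
grasp_force: 0.0
```

View pics/m5.png

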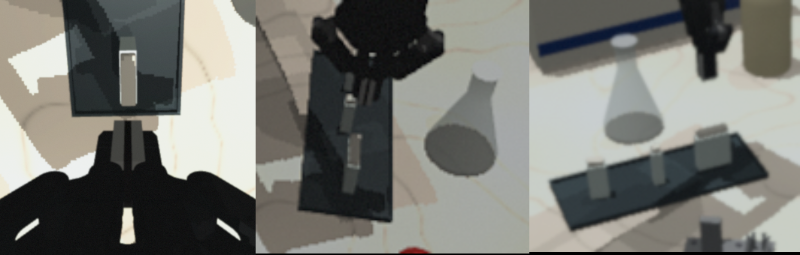

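```bash
python3 - <<'E'
from h import *
a,b=cam("scene"),cam("side"); s=robot.sense(); print(s["tcp_pos"])
for p in [(416,251),(414,249),(418,253)]: print("tip",tri((a,p),(b,(289.6,172.7))))
for z in (0,.033): print(proj(a,s["tcp_pos"]+[0,0,z]),proj(b,s["tcp_pos"]+[0,0,z]))
# cell position check in side/scene
for n in ("d5",):
    im=cv2.imread("pics/d5.png"); cv2.imwrite("pics/z.png",cv2.resize(im[140:230,240:340],None,fx=6,fy=6))
im2=cv2.imread("pics/s5.png");w=cv2.imread("pics/w5.png")
z=np.hstack([cv2.resize(x,(400,400)) for x in (cv2.imread("pics/d5.png")[130:230,240:340],im2[210:310,370:470])]);cv2.imwrite("pics/z.png",z)
E
```

```text
[0.57674019 0.32390673 0.09072929]
tip (array([0.57812939, 0.32507516, 0.12911805]), np.float64(0.002406882817023307))
tip (array([0.57647709, 0.32054653, 0.13211503]), np.float64(0.0025890593381111397))
tip (array([0.57978302, 0.32960714, 0.12611895]), np.float64(0.002224569700351041))
[411.96551961 264.10237189] [289.18661589 187.83741882]
[414.22628074 253.16025371] [288.43540406 174.54905184]
```

View pics/z.png

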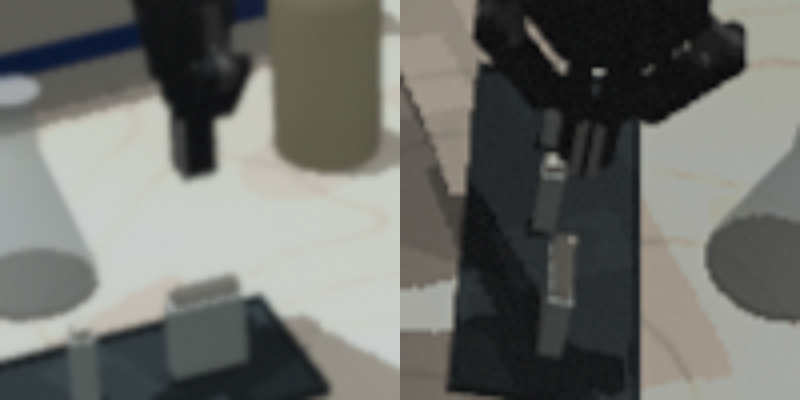

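Both views put the real finger tips about 35 mm behind the reported TCP, which agrees with the wrist picture and the empty close. The cell stands unmoved. I'll go lower by that amount.

```bash
python3 steer.py '[0.05, 0, 0.001, 0, 0, 0.05, 0, 0.001, 0, 0, 0.05, 0, 0.001, 0, 0, 0.05, 0, 0.001, 0, 0, 0.05, 0, 0.001, 0.03, 0, 0.05, 0, 0.001, 0.06, 0, 0.05, 0, 0.001, 0.08, 0, 0.05, 0, 0.001, 0.09, 0, 0.05, 0, 0.001, 0.09, 0, 0.05, 0, 0.001, 0.09, 0]' 30
python3 -c "
from h import *
s=robot.sense();print(s['tcp_pos'],s['contact_force'])"
```

```text
clock: 4.77
tcp_pos: [0.5771, 0.3251, 0.0014]
tcp_rot: [-0.0, -0.0, 1.0, -0.0]
contact_force: [0.1, 0.1, 1.2]
gripper_width: 0.0501
grasp_force: 0.0
[0.57711647 0.32509134 0.00139037] [0.05503825 0.07795145 1.21525437]
```

```bash
python3 steer.py '[0.0, 0, 0, 0, 0, 0.0, 0, 0, 0, 0, 0.0, 0, 0, 0, 0, 0.0, 0, 0, 0, 0, 0.0, 0, 0, 0, 0, 0.0, 0, 0, 0, 0]' 30
python3 - <<'E'
from h import *
c,im,s=shot('w6'); _,im2,_=shot('s6','scene'); _,im3,_=shot('d6','side')
z=np.hstack([cv2.resize(x,(266,266)) for x in (im3[130:230,240:340],im2[220:320,360:460],im[180:380,220:420])]);cv2.imwrite("pics/z6.png",z)
E
```

```text
clock: 5.27
tcp_pos: [0.5785, 0.3258, 0.0034]
tcp_rot: [0.001, -0.0, 1.0, 0.001]
contact_force: [-1.5, 0.3, 6.3]
gripper_width: 0.0114
grasp_force: 32.5
```

```bash
python3 steer.py '[0.0, 0, 0, -0.03, 0, 0.0, 0, 0, -0.07, 0, 0.0, 0, 0, -0.1, 0, 0.0, 0, 0, -0.128, 0, 0.0, -0.042, -0.165, -0.128, 0, 0.0, -0.042, -0.165, -0.128, 0, 0.0, -0.042, -0.165, -0.128, 0, 0.0, -0.042, -0.165, -0.128, 0, 0.0, -0.042, -0.165, -0.128, 0, 0.0, -0.042, -0.165, -0.128, 0, 0.0, -0.042, -0.165, -0.128, 0]' 30
python3 - <<'E'
from h import *
c,im,s=shot('w7'); print(s['tcp_pos'],s['contact_force'],s['gripper_width'])
_,a,_=shot('s7','scene');_,b,_=shot('d7','side')
x0,y0=proj(c,(.526,.145,.006)).astype(int);print(x0,y0)
z=np.vstack([np.hstack([cv2.resize(im[0:320,160:480],(400,400))[:],cv2.resize(im[200:360,240:400],(400,400))])]);
z2=np.hstack([cv2.resize(a[190:310,270:470],(400,240))[:200],cv2.resize(b[190:290,220:420],(400,200))])
cv2.imwrite("pics/z7.png",np.vstack([z,z2])[:600])
E
```

```text
clock: 6.33
tcp_pos: [0.6188, 0.1601, 0.1291]
tcp_rot: [-0.0, 0.0, 1.0, 0.0]
contact_force: [-0.4, -0.1, -0.6]
gripper_width: 0.0116
grasp_force: 31.7
[0.61882486 0.16009762 0.12911357] [-0.39902531 -0.07695839 -0.60603948] 0.011589422999054666
294 73
```

View pics/z7.png

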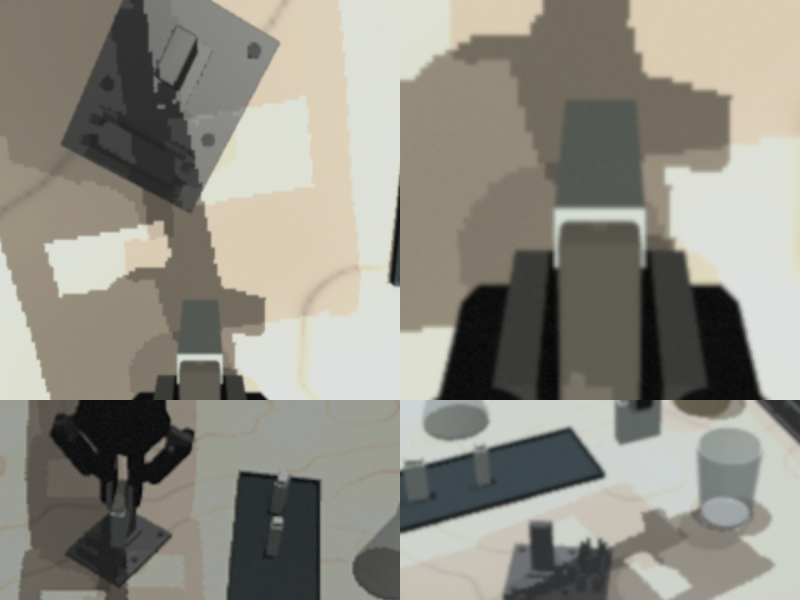

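The cell is held upright and centred: stopper front edge at row 283, columns 301-338, and bottom edge at row 240. The carrier's foot corners are at (209.6,116), (312.8,169.6) and (384,34.4).

```bash
python3 - <<'E'
from h import *
c,im=load("w7")
L,B,Rr=[plane(c,p,.006) for p in [(209.6,116),(312.8,169.6),(384,34.4)]]
# refine edges: strongest gradient along normals, then line fit
g=cv2.GaussianBlur(im,(3,3),0).astype(float)
def edge(p,q):
    p,q=np.array(p,float),np.array(q,float);t=(q-p)/np.linalg.norm(q-p);n=np.array([-t[1],t[0]]);pts=[]
    for k in np.linspace(.06,.94,40):
        m=p+(q-p)*k; u=np.arange(-5,5.1,.5); S=np.array([cv2.getRectSubPix(g.astype(np.float32),(1,1),tuple(m+n*a))[0,0] for a in u])
        d=np.linalg.norm(S[2:]-S[:-2],axis=1); pts.append(m+n*u[d.argmax()+1])
    pts=np.array(pts,np.float32); l=cv2.fitLine(pts,cv2.DIST_HUBER,0,.01,.01).ravel()
    r=abs((pts-l[2:])@np.array([-l[1],l[0]]));l=cv2.fitLine(pts[r<1.2],cv2.DIST_L2,0,.01,.01).ravel();print("inl",(r<1.2).sum());return l
def X(a,b): t=np.linalg.solve(np.c_[a[:2],-b[:2]],b[2:]-a[2:]);return a[2:]+a[:2]*t[0]
e1=edge((209.6,116),(312.8,169.6));e2=edge((312.8,169.6),(384,34.4));e3=edge((209.6,116),(263,4))
l,b=X(e1,e3),X(e1,e2);print(l,b)
for L,B,Rr in [(L,B,Rr),(plane(c,l,.006),plane(c,b,.006),Rr)]:
    y=(B-L);xd=B-Rr;print(np.linalg.norm(y),np.linalg.norm(xd),np.arctan2(y[1],y[0])-np.pi/2,np.arctan2(xd[1],xd[0]))
    ya=y/np.linalg.norm(y);xa=np.array([ya[1],-ya[0],0]); f=(L+B)/2; print("seat",f-.017*xa,"org",f-.05*xa,"tab",f-.065*xa)
T=[plane(c,np.array(p)/1.25+[160,0],.066) for p in [(178,25),(199,33),(182,69),(160,60)]];print("tabtop?",np.mean(T,0))
E
```

```text
inl 40
inl 40
inl 40
[207.25587 115.10893] [312.15057 170.46594]
0.0786822253107129 0.09822315702863864 -0.48249957325556436 -0.4883047872717897
seat [0.55604186 0.12939118 0.006     ] org [0.52680921 0.14470301 0.006     ] tab [0.51352164 0.15166293 0.006     ]
0.08019350526899433 0.09898050102331801 -0.4894759464450973 -0.4895221659678425
seat [0.55611154 0.12849565 0.006     ] org [0.52698642 0.14401105 0.006     ] tab [0.51374773 0.1510635  0.006     ]
tabtop? [0.51082528 0.15313303 0.066     ]
```

```bash
python3 -c "
from h import *
go([.5575,.1277,.105],2.652)"
```

```text
shift [ 0.0612 -0.0337  0.0242] turn -1.0792 q6 -1.402 tilt [-5.e-04  2.e-04 -1.e+00]
```

```bash
python3 steer.py '[0.0, 0.02, -0.011, 0, -0.12, 0.0, 0.04, -0.022, 0, -0.24, 0.0, 0.061, -0.0337, 0, -0.36, 0.0, 0.061, -0.0337, 0, -0.48, 0.0, 0.061, -0.0337, 0.01, -0.6, 0.0, 0.061, -0.0337, 0.024, -0.72, 0.0, 0.061, -0.0337, 0.024, -0.84, 0.0, 0.061, -0.0337, 0.024, -0.96, 0.0, 0.061, -0.0337, 0.024, -1.079, 0.0, 0.061, -0.0337, 0.024, -1.079, 0.0, 0.061, -0.0337, 0.024, -1.079, 0.0, 0.061, -0.0337, 0.024, -1.079]' 30
python3 - <<'E'
from h import *
c,im,s=shot('w8');print(s['tcp_pos'],s['joints'].round(2));go([.5575,.1277,.105],2.652)
o=np.array([.5270,.1440,0]);a=-.4895;x=np.array([np.cos(a),np.sin(a),0]);y=np.array([-x[1],x[0],0])
for n,q in [("+x-y",(.05,-.04)),("+x+y",(.05,.04)),("-x-y",(-.05,-.04)),("-x+y",(-.05,.04))]: print(n,proj(c,o+x*q[0]+y*q[1]+[0,0,.006]))
_,a,_=shot('s8','scene');_,b,_=shot('d8','side')
z=np.hstack([im[0:400,120:520],cv2.resize(a[190:290,280:380],(400,400))])
z2=cv2.resize(b[200:300,240:440],(400,200)); z2=cv2.copyMakeBorder(z2,0,0,0,400,0)
cv2.imwrite("pics/z8.png",np.vstack([z,z2]))
E
```

```text
clock: 7.48
tcp_pos: [0.558, 0.1271, 0.1055]
tcp_rot: [0.0, -0.513, 0.858, -0.0]
contact_force: [0.0, -0.1, -0.5]
gripper_width: 0.0112
grasp_force: 31.7
[0.55801729 0.12714827 0.10549218] [ 0.13  0.03  1.91  0.    1.21 -2.52]
shift [-0.0004  0.0009  0.0005] turn -0.0031 q6 -2.519 tilt [ 2.e-04  0.e+00 -1.e+00]
+x-y [296.23696876 159.05952872]
+x+y [298.62179442 273.24644205]
-x-y [451.59368777 158.5154927 ]
-x+y [440.79204363 272.81724491]
```

View pics/z8.png

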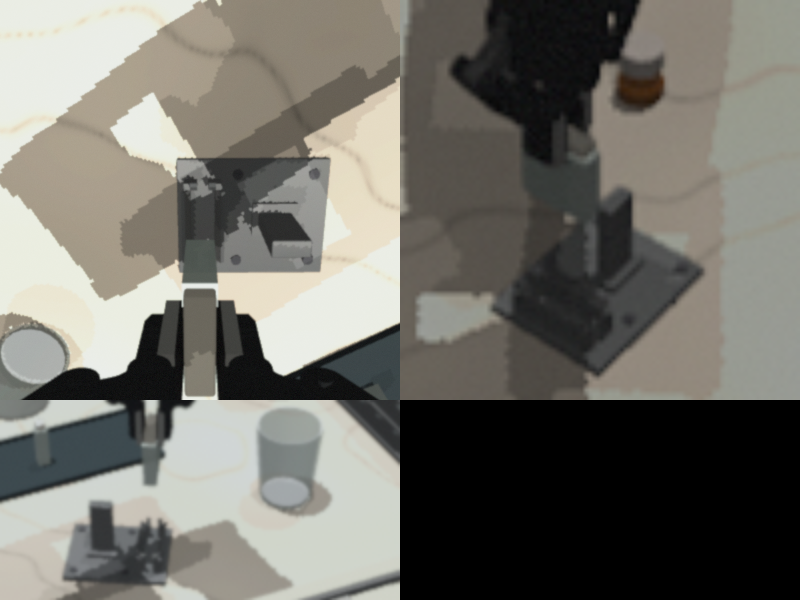

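The carrier's corners, at (298,158), (451,158) and (441,271), match the predicted ones within about 1-2 px. The cell hangs in line above the trough.

```bash
python3 steer.py '[0.0, 0, 0, 0.03, 0, 0.0, 0, 0, 0.06, 0, 0.0, 0, 0, 0.07, 0, 0.0, 0, 0, 0.07, 0, 0.0, 0, 0, 0.07, 0]' 30
python3 -c "
from h import *
go([.5575,.1277,.005],2.652);print(robot.sense()['joints'].round(4))"
```

```text
clock: 8.05
tcp_pos: [0.5579, 0.1263, 0.0353]
tcp_rot: [-0.0, -0.514, 0.858, 0.0]
contact_force: [0.2, -0.4, 0.8]
gripper_width: 0.0114
grasp_force: 31.7
shift [-0.001   0.001   0.0303] turn -0.0024 q6 -2.521 tilt [-1.e-03 -2.e-04 -1.e+00]
[ 0.1288  0.1086  1.9527 -0.      1.0814 -2.5208]
```

```bash
python3 steer.py '[0.0, -0.001, 0.001, 0.004, 0, 0.0, -0.001, 0.001, 0.008, 0, 0.0, -0.001, 0.001, 0.012, 0, 0.0, -0.001, 0.001, 0.015, 0, 0.0, -0.001, 0.001, 0.015, 0]' 30
python3 -c "
from h import *
go([.5575,.1277,.005],2.652)"
```

```text
clock: 8.47
tcp_pos: [0.5575, 0.1276, 0.0201]
tcp_rot: [-0.0, -0.514, 0.858, 0.0]
contact_force: [0.0, -0.5, -0.8]
gripper_width: 0.0114
grasp_force: 31.7
shift [-0.0001  0.      0.0151] turn -0.0021 q6 -2.519 tilt [-4.e-04 -1.e-04 -1.e+00]
```

```bash
python3 steer.py '[0.0, 0, 0, 0.004, 0, 0.0, 0, 0, 0.007, 0, 0.0, 0, 0, 0.01, 0, 0.0, 0, 0, 0.0115, 0, 0.0, 0, 0, 0.0115, 0]' 30
python3 -c "
from h import *
go([.5575,.1277,.005],2.652)"
```

```text
clock: 8.88
tcp_pos: [0.5572, 0.1277, 0.0082]
tcp_rot: [-0.0, -0.514, 0.858, 0.0]
contact_force: [-0.6, -0.5, -0.8]
gripper_width: 0.0114
grasp_force: 31.7
shift [-0.0001 -0.0002  0.0032] turn -0.002 q6 -2.519 tilt [-0.0011 -0.     -1.    ]
```

```bash
python3 steer.py '[0.0, 0, 0, 0.001, 0, 0.0, 0, 0, 0.002, 0, 0.0, 0, 0, 0.003, 0, 0.0, 0, 0, 0.003, 0]' 20
python3 steer.py '[0.0, 0, 0, 0.001, 0, 0.0, 0, 0, 0.002, 0, 0.0, 0, 0, 0.002, 0]' 20
```

```text
clock: 9.22
tcp_pos: [0.558, 0.1277, 0.0065]
tcp_rot: [0.0, -0.514, 0.858, -0.0]
contact_force: [-1.6, -0.1, 2.9]
gripper_width: 0.0116
grasp_force: 32.1
clock: 9.47
tcp_pos: [0.5584, 0.1276, 0.0064]
tcp_rot: [-0.0, -0.514, 0.858, -0.0]
contact_force: [-6.3, -2.3, 13.9]
gripper_width: 0.0119
grasp_force: 33.4
```

```bash
python3 steer.py '[0.0, 0, 0, -0.002, 0, 0.025, 0, 0, -0.002, 0, 0.025, 0, 0, -0.002, 0, 0.025, 0, 0, -0.002, 0, 0.025, 0, 0, -0.002, 0, 0.025, 0, 0, -0.002, 0]' 20
python3 steer.py '[0.025, 0, 0, -0.02, 0, 0.025, 0, 0, -0.04, 0, 0.025, 0, 0, -0.08, 0, 0.025, 0, 0, -0.12, 0, 0.025, 0, 0, -0.15, 0, 0.025, 0, 0, -0.15, 0]' 20
python3 - <<'E'
from h import *
shot('w9');shot('s9','scene');shot('d9','side')
go([.557,.128,.155])
c,im=load('w9');print(proj(c,(.5561,.1285,.059)))
x0,y0=proj(c,(.5561,.1285,.059)).astype(int)
g=im.min(2)[y0-60:y0+60,x0-40:x0+40]
for r in range(0,120,4): print(''.join('#' if v>190 else '+' if v>140 else '-' if v>90 else '.' for v in g[r][::2]))
E
```

```text
clock: 9.97
tcp_pos: [0.5575, 0.1277, 0.0056]
tcp_rot: [-0.0, -0.514, 0.858, 0.0]
contact_force: [0.3, 0.2, 0.5]
gripper_width: 0.0248
grasp_force: 0.0
clock: 10.47
tcp_pos: [0.5625, 0.1284, 0.1648]
tcp_rot: [0.007, -0.514, 0.858, -0.003]
contact_force: [0.5, -0.9, 0.1]
gripper_width: 0.0247
grasp_force: 0.0
shift [0.     0.0007 0.0007] turn 0 q6 -2.519 tilt [ 0. -0. -1.]
[329.42404083 210.22778981]
########+-++++++++--+++-................
#########-++++-----------...............
-++######+--....----...-................
---+#####++.---------..-.---............
----+####-..---...-.....................
------##+-..............................
---------...............................
---------............................---
---------.....-#########............----
---------.....-+#######+........------..
---------.....-+####+---.......------...
---------.....-++-------.....--------...
---------.....----------.....-----------
---------......--------+.....-----------
---------......--------+.....-----------
----------.....--------+.....-----------
----------.....--------+....------------
----------.....--------+....------------
-------+++-....--------+....------------
-----+++++--..---------+....----....----
-+++++++++-------------+.--------...----
##++++++++---------++##+----------------
###+++++++--------+####+----------------
######++++++++++++++++++++++++++++++++++
#######+++++++++++++++++++++++++++++++++
########++++++++++++++++++++++++++++++++
###########+++++++++++++++++++++++++++++
############++++++++++++++++++++++++++++
#############+++++++++++++++++++++++++++
###############+++++++++++++++++++++++++
```

The character map shows the stopper standing where expected over the trough. Next I'll view the photometer.

```bash
python3 -c "
from h import *
go([.54,-.13,.28])"
```

```text
shift [ 0.2355 -0.1061 -0.1243] turn 0 q6 -2.519 tilt [ 0. -0. -1.]
```

```bash
python3 steer.py '[0.05, 0, 0, -0.03, 0.12, 0.05, 0, 0, -0.06, 0.24, 0.05, 0.02, -0.01, -0.09, 0.36, 0.05, 0.05, -0.02, -0.12, 0.48, 0.05, 0.08, -0.035, -0.124, 0.6, 0.05, 0.11, -0.05, -0.124, 0.72, 0.05, 0.14, -0.065, -0.124, 0.84, 0.05, 0.17, -0.08, -0.124, 0.96, 0.05, 0.2, -0.09, -0.124, 1.08, 0.05, 0.22, -0.1, -0.124, 1.2, 0.05, 0.235, -0.106, -0.124, 1.32, 0.05, 0.235, -0.106, -0.124, 1.44, 0.05, 0.235, -0.106, -0.124, 1.56, 0.05, 0.235, -0.106, -0.124, 1.68, 0.05, 0.235, -0.106, -0.124, 1.8, 0.05, 0.235, -0.106, -0.124, 1.92, 0.05, 0.235, -0.106, -0.124, 2.04, 0.05, 0.235, -0.106, -0.124, 2.16, 0.05, 0.235, -0.106, -0.124, 2.28, 0.05, 0.235, -0.106, -0.124, 2.4]' 20
python3 steer.py '[0.05, 0, 0, 0, 0.12, 0.05, 0, 0, 0, 0.252, 0.05, 0, 0, 0, 0.252, 0.05, 0, 0, 0, 0.252]'
python3 - <<'E'
from h import *
c,im,s=shot('w10');print(s['tcp_pos'],s['joints'].round(3),rot(s['tcp_rot']).round(3))
print(proj(c,(.468,-.17,.166)),proj(c,(.85,-.06,.13)),proj(c,(.43,-.07,.13)))
hsv=cv2.cvtColor(im,cv2.COLOR_BGR2HSV)
g=cv2.resize(im,(107,48),interpolation=cv2.INTER_AREA)
for r in g:
    print(''.join('b' if int(v[0])>int(v[2])+40 else ' .:-=+*%#@'[min(9,int(v.mean())//26)] for v in r))
E
```

```text
clock: 12.28
tcp_pos: [0.5393, -0.1292, 0.2767]
tcp_rot: [-0.002, 0.616, 0.788, -0.001]
contact_force: [-0.2, 0.1, -0.7]
gripper_width: 0.0501
grasp_force: 0.0
clock: 12.62
tcp_pos: [0.5395, -0.1292, 0.2776]
tcp_rot: [-0.002, 0.707, 0.707, -0.001]
contact_force: [0.5, 0.5, -0.6]
gripper_width: 0.0501
grasp_force: 0.0
[ 0.53953906 -0.12924031  0.27760296] [-0.332 -0.123  1.761  0.     1.508 -0.333] [[-0.001  1.    -0.004]
 [ 1.     0.001  0.001]
 [ 0.001 -0.004 -1.   ]]
[222.13873729 269.39893022] [746.48832876 111.44283099] [171.56723025 125.19075551]
#########################@@@@@@@@@@@@@@@@@@@@@@@#@@@@@@@@@@@@@@@##@@@@@@@@@@@@@@@@@@@@@@@@@@@@@@@@@@@@*=:::
#############################@@@@@@@@@@@@@@@@@@@@#@@@@@@@@@@@@@@@@#####@@@@@@@@@@@@@@@@@@@@@@@@@@@@@##=::::
%#####################################@@@@@@@@@@@@#@@@@@@@@@@@@@@@@@@@###@@@@@@@@@@@@@@@@@@@@@@@@@@@###::::
=++*%#####################################@@@@@@@@##@@@@@@@@@@@@@@@@@@@@@#@@@@@@@@@@@@@@@@@@@@@@@@@@###+:::
======+**%####################################@@@@@###@@@@@@@@@@@@@@@@@@@@##@@@@@####@@@@@@@@@@@@@@@@###-::
==
[... 3941 characters left out ...]
bbbbbbbbbbbb.                           .=*++*+--=#*
@@@@@@@@*:              .....          -==bb===bb===-b====b-===bbbbb                             :*##%%**% 
@@@@@@%-                   .           -==bb===bb===bb====b====bbbbb                               :%##%#= 
@@@@%-                                 .bbbbbbbbbb==bbb==bbb==bbbbb.                                 -%%@##
@@#=           .-         .:-           :bbbbbbbbbbbbbbbbbbbbbbbbbb           b..         b            -#@#
#=.           .-         +###.          :         .::b::.         .          .bbbb         b            .=#
.                      .*####:                                               .bbbbb                       .
```

```bash
python3 - <<'E'
from h import *
c,im=load("w10"); g=cv2.GaussianBlur(im,(3,3),0).min(2).astype(float)
def fit(pts,n=""):
    pts=np.array(pts,np.float32);l=cv2.fitLine(pts,cv2.DIST_HUBER,0,.01,.01).ravel();r=abs((pts-l[2:])@np.array([-l[1],l[0]]));k=r<1.5
    l=cv2.fitLine(pts[k],cv2.DIST_L2,0,.01,.01).ravel();print(n,k.sum(),len(k),l);return l
def w(l,z): a=plane(c,l[2:]-l[:2]*60,z);b=plane(c,l[2:]+l[:2]*60,z);d=b-a;return np.arctan2(d[1],d[0]),a,b
for lo,hi,n in [(115,135,"railA"),(155,175,"railB"),(310,330,"railC")]:
    D=np.diff(g[lo:hi],axis=0); cols=[x for x in range(290 if n!="railC" else 460,630,5)]
    l=fit([(x,lo+.5+D[:,x].argmin()) for x in cols],n); print(w(l,.14))
B=np.diff(g,axis=1)
l=fit([(200+.5+B[r,200:225].argmin(),r) for r in range(225,295,3)],"handleL"); print(w(l,.166))
l=fit([(222+.5+B[r,222:250].argmax(),r) for r in range(225,290,3)],"handleR"); print(w(l,.136))
l=fit([(165+.5+abs(B[r,165:200]).argmax(),r) for r in range(140,240,4)],"front"); print(w(l,.13))
for x in (216,222): print("col",x,g[190:225:2,x].astype(int),g[285:312:2,x].astype(int))
print("row 250",g[250,195:250].astype(int))
E
```

```text
railA 67 68 [9.9981672e-01 1.9144405e-02 4.5500000e+02 1.3003731e+02]
(np.float64(-0.01793306880634839), array([ 0.5933749 , -0.07171328,  0.14      ]), array([ 0.67942667, -0.07325661,  0.14      ]))
railB 60 68 [9.9983376e-01 1.8232824e-02 4.7150000e+02 1.7010001e+02]
(np.float64(-0.017254227007551956), array([ 0.60718156, -0.10052964,  0.14      ]), array([ 0.69581323, -0.10205906,  0.14      ]))
railC 31 34 [9.9984407e-01 1.7659256e-02 5.3500000e+02 3.2656451e+02]
(np.float64(-0.01754993197603603), array([ 0.66928119, -0.23164562,  0.14      ]), array([ 0.76969126, -0.23340799,  0.14      ]))
handleL 22 24 [6.6436864e-02 9.9779063e-01 2.1009091e+02 2.6018182e+02]
(np.float64(-1.5905293571031507), array([ 0.46063224, -0.11795477,  0.166     ]), array([ 0.45877503, -0.21205921,  0.166     ]))
handleR 19 22 [4.9156353e-02 9.9879110e-01 2.3771053e+02 2.5247368e+02]
(np.float64(-1.5856844332459765), array([ 0.47472714, -0.11935379,  0.136     ]), array([ 0.47319869, -0.22200882,  0.136     ]))
front 20 25 [9.2643335e-02 9.9569935e-01 1.7900000e+02 1.8920000e+02]
(np.float64(-1.5842941269508894), array([ 0.43105006, -0.07306919,  0.13      ]), array([ 0.42977498, -0.16752934,  0.13      ]))
col 216 [ 94  93  93  94  94  94 104 122 124 124 124 124 123 118 100  68  28  17] [ 25  25  25  25  25  25  24  25  27  27  29  30  51 134]
col 222 [ 93  93  94  94  93  93  94 105 122 123 116  92  44  12   9   9   8  14] [ 28  32  33  33  31  32  32  32  32  32  32  31  61 160]
row 250 [217 217 217 217 218 217 218 218 218 216 210 189 153 119  90  60  37  27
  22  18  14  14  17  19  19  19  18  18  17  17  16  16  17  17  14  11
   9   9   9   9  10  18  41  73  96 104 105 105 105 106 106 106 106 105
 106]
```

```bash
python3 -c "
from h import *
c,_=load('w10');print(plane(c,(219,219),.136),plane(c,(219,310),.166))
go([.4653,-.165,.108],-.0175)"
```

```text
[ 0.46113554 -0.14037875  0.136     ] [ 0.46319117 -0.20342313  0.166     ]
shift [-0.0358 -0.0739  0.1703] turn 0.0183 q6 -0.333 tilt [-2.8e-03  9.0e-04 -1.0e+00]
```

```bash
python3 steer.py '[0.05, -0.039, -0.074, 0.04, 0.018, 0.05, -0.039, -0.074, 0.04, 0.018, 0.05, -0.039, -0.074, 0.08, 0.018, 0.05, -0.039, -0.074, 0.11, 0.018, 0.05, -0.039, -0.074, 0.14, 0.018, 0.05, -0.039, -0.074, 0.16, 0.018, 0.05, -0.039, -0.074, 0.169, 0.018, 0.05, -0.039, -0.074, 0.169, 0.018]' 30
python3 steer.py '[0.0, 0, 0, 0, 0, 0.0, 0, 0, 0, 0, 0.0, 0, 0, 0, 0, 0.0, 0, 0, 0, 0, 0.0, 0, 0, 0, 0]' 30
```

```text
clock: 13.33
tcp_pos: [0.4642, -0.1674, 0.1078]
tcp_rot: [-0.003, 0.714, 0.7, -0.001]
contact_force: [-0.2, -0.4, 1.3]
gripper_width: 0.0499
grasp_force: 0.0
clock: 13.75
tcp_pos: [0.4677, -0.169, 0.1132]
tcp_rot: [0.002, 0.714, 0.7, 0.001]
contact_force: [-0.6, 0.3, 5.2]
gripper_width: 0.0114
grasp_force: 34.0
```

```bash
python3 steer.py '[0.0, 0, 0.02, -0.001, 0, 0.0, 0, 0.05, -0.001, 0, 0.0, 0, 0.08, -0.001, 0, 0.0, 0, 0.11, -0.001, 0, 0.0, 0, 0.135, -0.001, 0, 0.0, 0, 0.145, -0.001, 0, 0.0, 0, 0.145, -0.001, 0]' 30
python3 steer.py '[0.0, 0, 0.004, 0, 0, 0.0, 0, 0.008, 0, 0, 0.0, 0, 0.012, 0, 0, 0.0, 0, 0.012, 0, 0]' 30
```

```text
clock: 14.33
tcp_pos: [0.6138, -0.1715, 0.1132]
tcp_rot: [0.001, 0.714, 0.7, 0.001]
contact_force: [1.4, 0.1, 4.9]
gripper_width: 0.0114
grasp_force: 34.0
clock: 14.67
tcp_pos: [0.616, -0.1714, 0.1131]
tcp_rot: [-0.006, 0.714, 0.7, -0.006]
contact_force: [-24.7, 2.5, 17.8]
gripper_width: 0.0112
grasp_force: 36.5
```

```bash
python3 steer.py '[0.0, 0, -0.01, 0, 0, 0.05, 0, -0.01, 0, 0, 0.05, 0, -0.01, 0, 0, 0.05, 0, -0.01, 0, 0, 0.05, 0, -0.01, 0, 0, 0.05, 0, -0.01, 0, 0, 0.05, 0, -0.01, -0.04, 0, 0.05, 0, -0.01, -0.08, 0, 0.05, -0.03, -0.05, -0.12, 0, 0.05, -0.03, -0.09, -0.15, 0, 0.05, -0.03, -0.09, -0.15, 0, 0.05, -0.03, -0.09, -0.15, 0]' 20
python3 - <<'E'
from h import *
c,im,s=shot('w11');print(s['tcp_pos'],s['joints'].round(3),rot(s['tcp_rot']).round(3))
for X in [(.526,-.17,.045),(.6035,-.17,.13),(.4485,-.17,.13),(.526,-.115,.13),(.526,-.225,.13),(.616,-.17,.166)]: print(proj(c,X).round())
x0,y0=150,60
g=im[60:360,150:520];g=cv2.resize(g,(123,50),interpolation=cv2.INTER_AREA)
for r in g: print(''.join(' .:-=+*%#@'[min(9,int(v.mean())//20)] for v in r))
E
```

```text
clock: 15.67
tcp_pos: [0.5322, -0.2014, 0.2682]
tcp_rot: [0.004, 0.715, 0.699, 0.001]
contact_force: [1.5, -0.2, 0.3]
gripper_width: 0.0502
grasp_force: 0.0
[ 0.53220258 -0.20141332  0.26816439] [-4.560e-01 -9.600e-02  1.752e+00 -1.000e-03  1.478e+00 -4.340e-01] [[ 0.022  1.     0.007]
 [ 1.    -0.022 -0.005]
 [-0.004  0.007 -1.   ]]
[310. 149.]
[414. 162.]
[203. 167.]
[306.  85.]
[311. 235.]
[444. 170.]
*****@@@@@@@@@@@@@@@@@@@@@@@@@@@@@@@@@@@@@@@@@@@@@@@@@@@@@@@@@@@@@@@@@@@@@@@@@@@@@@@@@@@@@@@@@@@@@@@@@@@@@@@@@@@@@@@@@@@@@@
*****#@@@@***%%%%%%%%%%%%%%%%%%%%%%%*************************%%%%%%%%%%%%%%%%%%%%%%%%%%%%%%%%%%%%%%%*%********%%***********
*******%@@@%%#########@@@@@@@@@@@@@@@@@@@@@@@@@@@@@@@@@@@@@@@@@####@@@@@@@@@@@@@@@@@@@@@@@@@@@@@@@@@@@@@@@@@@@@@@@@@@@@####
******++++*%@@@@@@@@@@@@@@@@@@@@@@@@@@@@@@@@@@@@@@@@@@@@@@@@@@@@@@@@@@@@@@@@@@@@@@@@@@@%@@@@@@@@@@@@@@@@@@@@@@@@@@@@@@@@@@@
******+++++*%##@@@@@@@@@@@@@@@@@@@@@###############%%%%%%%%%%##%%%%%%########@@####%%%*%@@@@@@@@@@@@@@@@@@@@@@@@@@@@@@@@@@@
*******+++*%%%%%-........:::::::::::::::::::::...............::---:.:+++
[... 4807 characters left out ...]
***==-=+******+=--=*******+=--=****+.   .:----.   :%@@@+==@@@@@@@@@@@@@@@@@@@@@@
@@@@@@@@@@@@@@@@@#.   .-----.    .=---+*******=--=+******+---=*******+---+****+.    .-----.   .%@@+=+@@@@@@@@@@@@@@@@@@@@@@
@@@@@@@@@@@@@@@@#:.  .:----:      ----=*******=---+******+---=*******+---+****+      :-----.   .%@==*@@@@@@@@@@@@@@@@@@@@@@
@@@@@@@@@@@@@@@#:.  .:----:       ---==========---========---=========---=====-       :----:.   .+==%@@@@@@@@@@@*+**%##@@@@
@@@@@@@@@@@@@@@:    :-----.       ---------------------------------------------       .-----:.   .-=@@@@@@@@@@@@*++++++++++
@@@@@@@@@@@@@@:    :-----.       .-------------------====-----=======----=====-.       .-----:    .-@@@@@@@@@@@@+++++++++++
```

```bash
cat >> h.py <<'E'
def edge(im,p,q,r=6):
    g=cv2.GaussianBlur(im,(3,3),0).astype(np.float32)
    p,q=np.array(p,float),np.array(q,float);t=(q-p)/np.linalg.norm(q-p);n=np.array([-t[1],t[0]]);pts=[]
    for k in np.linspace(.06,.94,40):
        m=p+(q-p)*k;u=np.arange(-r,r+.1,.5);S=np.array([cv2.getRectSubPix(g,(1,1),tuple(m+n*a))[0,0] for a in u])
        d=np.linalg.norm(S[2:]-S[:-2],axis=1);pts.append(m+n*u[d.argmax()+1])
    pts=np.array(pts,np.float32);l=cv2.fitLine(pts,cv2.DIST_HUBER,0,.01,.01).ravel()
    e=abs((pts-l[2:])@np.array([-l[1],l[0]]));l=cv2.fitLine(pts[e<1.2],cv2.DIST_L2,0,.01,.01).ravel();print("inliers",(e<1.2).sum());return l
def X(a,b): t=np.linalg.solve(np.c_[a[:2],-b[:2]],b[2:]-a[2:]);return a[2:]+a[:2]*t[0]
E
python3 - <<'E'
from h import *
c,im=load("w11")
T=edge(im,(205,89),(400,89));L=edge(im,(199,95),(208,228));B=edge(im,(212,232),(395,236));R_=edge(im,(410,95),(403,228))
q=[X(T,L),X(T,R_),X(B,R_),X(B,L)];print(np.round(q,1))
P=np.array([plane(c,v,.13) for v in q]);print(P.round(4),P.mean(0))
for a,b in [(0,1),(3,2),(0,3),(1,2)]: d=P[b]-P[a];print(np.linalg.norm(d).round(4),np.arctan2(d[1],d[0]).round(4))
s=robot.sense();print(s['tcp_pos'],rot(s['tcp_rot']).round(4))
E
```

```text
inliers 40
inliers 40
inliers 39
inliers 40
[[197.9  87.9]
 [412.8  86.2]
 [402.6 234.5]
 [211.6 235.9]]
[[ 0.4509 -0.1151  0.13  ]
 [ 0.6003 -0.1172  0.13  ]
 [ 0.5977 -0.2264  0.13  ]
 [ 0.4491 -0.2239  0.13  ]] [ 0.52448192 -0.17066774  0.13      ]
0.1494 -0.0142
0.1487 -0.0172
0.1088 -1.5875
0.1092 -1.5944
[ 0.53288743 -0.20072615  0.26553121] [[ 0.0216  0.9998  0.0057]
 [ 0.9998 -0.0215 -0.0028]
 [-0.0027  0.0058 -1.    ]]
```

```bash
python3 steer.py '[0.05, -0.02, -0.035, 0.0, 0, 0.05, -0.02, -0.035, 0, 0, 0.05, -0.02, -0.035, 0, 0, 0.05, -0.02, -0.035, 0, 0]' 20
python3 - <<'E'
from h import *
c,im,s=shot('w12');M=rot(s['tcp_rot']);print(s['tcp_pos'],M.round(4),s['qd'].round(3))
W=[(.4505,-.115),(.605,-.117),(.603,-.226),(.449,-.224)]
print(*[proj(c,(*w,.13)).round(0) for w in W])
p=[proj(c,(*w,.13)) for w in W]
p[1][0]-=6;p[2][0]-=6
x0,x1=int(p[1][0])-40,int(p[1][0])+60
g=im[60:260,x0:x1];g=cv2.resize(g,(100,40),interpolation=cv2.INTER_AREA);print(x0)
for r in g: print(''.join(' .:-=+*%#@'[min(9,int(v.mean())//20)] for v in r))
E
```

```text
clock: 16.05
tcp_pos: [0.4974, -0.2186, 0.2606]
tcp_rot: [-0.001, 0.714, 0.7, -0.0]
contact_force: [-0.0, -0.5, 0.5]
gripper_width: 0.0499
grasp_force: 0.0
[ 0.49741181 -0.21860744  0.26055046] [[ 0.02    0.9998 -0.0014]
 [ 0.9998 -0.02    0.0013]
 [ 0.0013 -0.0014 -1.    ]] [ 0.011  0.005 -0.013 -0.001  0.002 -0.002]
[246.  60.] [478.  58.] [461. 216.] [255. 217.]
431
---------------:::::::::::::::::::::::-=*@@@@@@@@@@@@@@@@@@@@@@@@@@@@@@@@@@@@@@@@@@@@@@@@@@@@@@@@@@@
+****+++++====-:.....................:-+#@@@@@@@@@@@@@@@@@@@@@@@@@@@@@@@@@@@@@@@@@@@@@@@@@@@@@@@@@@@
%%%%%%%%**++++=-.....................-=*@@@@@@@@@@@@@@@@@@@@@@@@@@@@@@@@@@@@@@@@@@@@@@@@@@@@@@@@@@@@
@@@@@@@@@@@@@#%=....................:-+#@@@@@@@@@@@@@@@@@@@@@@@@@@@@@@@@@@@@@@@@@@@@@@@@@@@@@@@@@@@@
@@@@@@@@@@@@@#+-....................:=%@@@@@@@@@@@@@@@@@@@@@@@@@@@@@@@@@@@@@@@@@@@@@@@@@@@@@@@@@@@@@
@@@@@@@@@@@@@#=:...................:-+#@@@@@@@@@@@@@@@@@@@@@@@@@@@@@@@@@@@@@@@@@@@@@@@@@@@@@@@@@@@@@
@@@@@@@@##%#%+-....................-=%@@@@@@@@@@%*=-------------================+*#@@@@@@@@@@@@@@@@@
====-----:...........
[... 2611 characters left out ...]
****************++++****************************%##@@@@@@@@@@@@@@@@@@@@@@@@@@@@@@@@@@@@@@@@@@@
-----------------------------===---------------------========================++++++++++++++=++++++++
====================================++++**++++++++*****%%*%*%%*%%%%%%%%%%%%%%%%%%%%%%%%%%%%%%%%%%%%%
%%%%%%%%%%%%%%%%%%%%%%%%%%%%%%%%%%%%#@@@@@@@@@@@@@@@@@@@@@@@@@@@@@@@@@@@@@@@@@@@@@@@@@@@@@@@@@@@@@@@
%%%%%%%%%%%%%%%%%%%%%%%%%%%%%%%%%#@@@@@@@@@@@@@@@@@@@@@@@@@@@@@@@@@@@@@@@@@@@@@@@@@@@@@@@@@@@@@@@@@@
%%%%%%%%%%%%%%%%%%%%%%%%%%%%##@@@@@@@@@@@@@@@@@@@@@@@@@@@@@@@@@@@@@@@@@@@@@@@@@@@@@@@@@@@@@@@@@@@@@@
%%%%%%%%%%%%%%%%%%%%%%%%%#@@@@@@@@@@@@@@@@@@@@@@@@@@@@@@@@@@@@@@@@@@@@@@@@@@@@@@@@@@@@@@@@@@@@@@@@@@
```

```bash
python3 - <<'E'
from h import *
c,im=load("w12")
T=edge(im,(255,60),(460,59));L=edge(im,(246,66),(255,212));B=edge(im,(262,217),(440,216));R_=edge(im,(467,66),(455,205))
q=[X(T,L),X(T,R_),X(B,R_),X(B,L)];print(np.round(q,1))
P=np.array([plane(c,v,.13) for v in q]);print(P.round(4),P.mean(0))
for a,b in [(0,1),(3,2),(0,3),(1,2)]: d=P[b]-P[a];print(np.linalg.norm(d).round(4),np.arctan2(d[1],d[0]).round(4))
e=np.array([np.cos(-.0175),np.sin(-.0175),0]);ctr=(P[0]+P[3])/2+.0775*e;print("well",ctr)
go([.5137,.1511,.16],-.4895+np.pi/2)
E
```

```text
inliers 40
inliers 40
inliers 40
inliers 40
[[246.5  60.7]
 [471.2  59.9]
 [455.  216.8]
 [254.8 217.1]]
[[ 0.4508 -0.1152  0.13  ]
 [ 0.6007 -0.1178  0.13  ]
 [ 0.5987 -0.2266  0.13  ]
 [ 0.4489 -0.2239  0.13  ]] [ 0.52479362 -0.17089262  0.13      ]
0.1499 -0.0169
0.1499 -0.0181
0.1087 -1.5885
0.1089 -1.5892
well [ 0.52734279 -0.17093493  0.13      ]
shift [0.3698 0.009  0.1012] turn -1.1008 q6 -0.493 tilt [-0.0012  0.001  -1.    ]
```

```bash
python3 steer.py '[0.04, 0.03, 0, 0, -0.12, 0.04, 0.07, 0, 0, -0.24, 0.04, 0.11, 0.002, 0, -0.36, 0.04, 0.15, 0.004, 0, -0.48, 0.04, 0.19, 0.006, 0.01, -0.6, 0.04, 0.23, 0.008, 0.02, -0.72, 0.04, 0.27, 0.008, 0.03, -0.84, 0.04, 0.31, 0.008, 0.04, -0.96, 0.04, 0.345, 0.008, 0.05, -1.1, 0.04, 0.369, 0.008, 0.06, -1.1, 0.04, 0.369, 0.008, 0.06, -1.1, 0.04, 0.369, 0.008, 0.06, -1.1, 0.04, 0.369, 0.008, 0.06, -1.1]' 20
python3 - <<'E'
from h import *
c,im,s=shot('w13');print(s['tcp_pos'],s['qd'].round(3))
o=np.array([.5270,.1440,0]);a=-.4895;x=np.array([np.cos(a),np.sin(a),0]);y=np.array([-x[1],x[0],0])
q=[proj(c,o+x*u+y*v+[0,0,.006]) for u,v in [(.05,-.04),(.05,.04),(-.05,.04),(-.05,-.04)]];print(np.round(q))
E=[edge(im,q[i],q[(i+1)%4],5) for i in range(4)]
P=np.array([plane(c,X(E[i-1],E[i]),.006) for i in range(4)]);print(P.round(4),P.mean(0))
for i in range(4): d=P[(i+1)%4]-P[i];print(np.linalg.norm(d).round(4),np.arctan2(d[1],d[0]).round(4))
go([.5129,.1496,.02],1.081)
E
```

```text
clock: 17.18
tcp_pos: [0.5128, 0.1501, 0.2018]
tcp_rot: [-0.0, 0.243, 0.97, -0.0]
contact_force: [0.1, 0.0, -0.1]
gripper_width: 0.04
grasp_force: 0.0
[0.51283822 0.15007539 0.20181878] [-0.027 -0.015 -0.005 -0.    -0.001 -0.002]
[[277. 257.]
 [363. 257.]
 [367. 149.]
 [274. 149.]]
inliers 24
inliers 40
inliers 39
inliers 38
[[0.5502 0.0866 0.006 ]
 [0.5878 0.1572 0.006 ]
 [0.5006 0.2029 0.006 ]
 [0.4634 0.1321 0.006 ]] [0.52552456 0.14469523 0.006     ]
0.0799 1.0813
0.0984 2.6587
0.0799 -2.0551
0.098 -0.4824
shift [ 0.0002 -0.      0.1823] turn -0.0014 q6 -0.896 tilt [ 5.e-04 -2.e-04 -1.e+00]
```

```bash
python3 steer.py '[0.04, 0, 0, 0.04, 0, 0.04, 0, 0, 0.08, 0, 0.04, 0, 0, 0.12, 0, 0.04, 0, 0, 0.15, 0, 0.04, 0, 0, 0.175, 0, 0.04, 0, 0, 0.19, 0, 0.04, 0, 0, 0.196, 0, 0.04, 0, 0, 0.196, 0, 0.04, 0, 0, 0.196, 0]' 80
python3 steer.py '[0.0, 0, 0, 0, 0, 0.0, 0, 0, 0, 0, 0.0, 0, 0, 0, 0, 0.0, 0, 0, 0, 0, 0.0, 0, 0, 0, 0, 0.0, 0, 0, 0, 0]' 80
```

```text
clock: 17.98
tcp_pos: [0.5137, 0.1493, 0.0071]
tcp_rot: [0.001, 0.244, 0.97, 0.0]
contact_force: [0.9, -0.5, 0.6]
gripper_width: 0.0402
grasp_force: 0.0
clock: 18.48
tcp_pos: [0.5143, 0.1501, 0.008]
tcp_rot: [0.002, 0.243, 0.97, 0.001]
contact_force: [-0.7, -0.2, 6.4]
gripper_width: 0.0084
grasp_force: 81.0
```

```bash
python3 steer.py '[0.0, 0, 0, -0.01, 0, 0.0, 0, 0, -0.03, 0, 0.0, 0, 0, -0.06, 0, 0.0, 0, 0, -0.09, 0, 0.0, 0, 0, -0.13, 0, 0.0, 0, 0, -0.17, 0, 0.0, 0, 0, -0.2, 0, 0.0, 0, 0, -0.2, 0, 0.0, 0, 0, -0.2, 0]' 80
python3 - <<'E'
from h import *
c,im,s=shot('w14');M=rot(s['tcp_rot']);t,zz=s['tcp_pos'],M
print(t,s['contact_force'],s['joints'].round(3),M[:,2].round(4))
# predicted foot corners in hand if rigid: carrier org in tool frame
off=lambda u,v,w: t+M@np.array([-u-.0145,v+.0017,.0075-w])
q=[proj(c,off(u,v,.006)) for u,v in [(.05,-.04),(.05,.04),(-.05,.04),(-.05,-.04)]];print(np.round(q))
E=[edge(im,q[i],q[(i+1)%4],8) for i in range(4)];print(np.round([X(E[i-1],E[i]) for i in range(4)],1))
g=cv2.resize(im[100:400,200:440],(120,50),interpolation=cv2.INTER_AREA)
for r in g: print(''.join(' .:-=+*%#@'[min(9,int(v.mean())//20)] for v in r))
w=np.array([.5273,-.1709,0]);e=np.array([np.cos(-.0175),np.sin(-.0175),0]);n=np.array([-e[1],e[0],0])
org=w-.020*e; T=org-.0145*e-.0017*n; print(T); go([*T[:2],t[2]],np.pi/2-.0175)
E
```

```text
clock: 19.23
tcp_pos: [0.5134, 0.1501, 0.2085]
tcp_rot: [0.002, 0.243, 0.97, 0.001]
contact_force: [0.1, -0.6, -2.2]
gripper_width: 0.0086
grasp_force: 79.7
[0.51335992 0.15008912 0.20847524] [ 0.06075203 -0.57113148 -2.24859286] [ 0.184 -0.144  1.894  0.     1.387 -0.896] [ 4.2e-03  8.0e-04 -1.0e+00]
[[242. 397.]
 [400. 397.]
 [414. 206.]
 [228. 206.]]
inliers 10
inliers 36
inliers 35
inliers 36
[[242.3 400.6]
 [397.9 393.9]
 [411.1 202.6]
 [227.2 202.6]]
************++*##@@@@@@@@@@@@@@@@@@@@@@@@@@@@@@@@@@@@@@@@@@@@@@@@@@@@@@@@@@@@@@@@@@@@@@@@@@@@@@@@@@@@@@@@@@@@@@@@@@@@=-=
***************++*@@@@@@@@@@@@@@@@@@@@@@@@@@@@@@@@@@@@@@@@@@@@@@@@@@@@@@@@@@@@@@@@@@@@@@@@@@@@@@@@@@@@@@@@@@@@@@@@@@@@+-
*****************++%@@@@@#*%%@@@@@@@@@@@@@@@@@@@@@@@@@@@@@@@@@@@@@@@@@@@@@@@@@@@@@@@@@@@@@@@@@@@@@@@@@@@@@@@@@@@@@@@@@@%
*********************%%*+=====+%#@@@@@@@@@@@@@@@@@@@@@@@@@@@@@@@@@@@@@@@@@@@@@@@@@@@@@@@@@@@@@@@@@@@@@@@@@@@@@@@@@@@@@@@
*********************+++=========+%#@@@@@@@@@@@@@@@@@@@@@@@@@@@@@@@@@@@@@@@@@@@@@@@@@@@@@@@@@@@@@@@@@@@@@@@@@@@@@@@@@@@@
************************++========
[... 4834 characters left out ...]
                         .::::::::::::.                          ..::--=*+++++*+=..         
...         :**+=--:.                                .::::::::::::.                                ...:::--.            
..                                                   .============:                                                     
                                                     :===+=+++=+==:                                                     
                                                     -=+++=++==++=-                                                     
[ 0.49277553 -0.17199602  0.        ]
shift [-0.1348 -0.2928 -0.0027] turn -0.4732 q6 -0.896 tilt [-6.e-04 -1.e-04 -1.e+00]
```

```bash
python3 steer.py '[0.0, -0.008, -0.015, 0, -0.04, 0.0, -0.02, -0.04, 0, -0.08, 0.0, -0.033, -0.07, 0, -0.13, 0.0, -0.047, -0.1, 0, -0.18, 0.0, -0.061, -0.13, 0, -0.23, 0.0, -0.075, -0.16, 0, -0.28, 0.0, -0.089, -0.19, 0, -0.33, 0.0, -0.103, -0.22, 0, -0.38, 0.0, -0.117, -0.25, 0, -0.43, 0.0, -0.128, -0.275, 0, -0.46, 0.0, -0.1363, -0.2914, 0, -0.473, 0.0, -0.1363, -0.2914, 0.005, -0.473, 0.0, -0.1363, -0.2914, 0.01, -0.473, 0.0, -0.1363, -0.2914, 0.01, -0.473, 0.0, -0.1363, -0.2914, 0.01, -0.473]' 80
python3 - <<'E'
from h import *
c,im,s=shot('w15');t=s['tcp_pos'];M=rot(s['tcp_rot']);print(t,M.round(4))
go([.4948,-.1715,.195],np.pi/2-.0175)
w=np.array([.5273,-.1709,.13]);e=np.array([np.cos(-.0175),np.sin(-.0175),0]);n=np.array([-e[1],e[0],0])
W=[w+u*e+v*n for u,v in [(-.0775,-.055),(-.0775,.055),(.0775,.055),(.0775,-.055)]];print([proj(c,k).round() for k in W])
off=lambda u,v,w: t+M@np.array([-u-.0135,v+.0012,.0075-w])
q=[proj(c,off(u,v,.006)) for u,v in [(.05,-.04),(.05,.04),(-.05,.04),(-.05,-.04)]];print(np.round(q))
g=cv2.resize(im[40:340,170:470],(125,50),interpolation=cv2.INTER_AREA)
for r in g: print(''.join(' .:-=+*%#@'[min(9,int(v.mean())//20)] for v in r))
E
```

```text
clock: 20.53
tcp_pos: [0.4943, -0.17, 0.1937]
tcp_rot: [-0.002, 0.008, 1.0, 0.001]
contact_force: [-0.1, -0.3, -3.2]
gripper_width: 0.0083
grasp_force: 79.7
[ 0.49432683 -0.16999219  0.19372724] [[-0.9999  0.0168 -0.0036]
 [ 0.0168  0.9999  0.002 ]
 [ 0.0036  0.0019 -1.    ]]
shift [ 0.     -0.0014 -0.0004] turn 0.001 q6 -1.988 tilt [-0.0021  0.0012 -1.    ]
[array([219., 162.]), array([415., 162.]), array([399., 391.]), array([236., 391.])]
[[241. 395.]
 [399. 395.]
 [413. 203.]
 [227. 203.]]
@@@@@@@@@@@@@@@@@@@@@@@@@@@@@@@@@@@@@@@@@@@@@@@@@@@@@@#######################%***********************************@@@@@@@@@@@@
@@@@@@@@@@@@@@@@@@@@@@@@@@@@@@@@@@@@@@@@@@@@@@@@@@@@@#######################%**********************************%@@@@@@@@@@@@@
@@@@@@@@@@@@@@@@@@@@@@@@@@@@@@@@@@@@@@@@@@@@@@@@@@@@#######################%**********************************@@@@@@@@@@@@@@@
@@@@@@@@@@@@@@@@@@@@@@@@@@@@@@@@@@@@@@@@@@@@@@@@@@@@#####################%**********************************%@@@@@@@@@@@@@@@@
@@@@@@@@@@@@@@@@@@@@@@@@@@@@@@@@@@@@@@@@@@@@@@@@@@@%%%##############%%%%%*++++++++++****++*******
[... 4998 characters left out ...]
: .:::::::::. :---------------------------*@@@@@#-+++*@@@@@@@@@@@@@@@@
::+%%%%%%%%%#@+---:=%%%%%+.:---------------::::::------: .:::::::::. :------::::::---------------%@@@@@*-+++%@@@@@@@@@@@@@@@@
::=%%%%%%%%@#%+---:-*%%%%+::-------::----:..    .------. .:::::::::. .------.    ..:---::::------#@@@@%-=+++@@@@@@@@@@@@@@@@@
:::*%%%%%%@@%%*----:+%%%%*:.-==---:::::--.      .------. ::::::::::: .------.      .::::::::----=@@@@@+:=++*@@@@@@@@@@@@@@@@@
:::+%%%%%@@%%%*=---:+%%%%*-.-====-:::::-:      .:-----:. ::::::::::: .:-----:.      .:::::::----=@@@@@*-+**%@@@@@@@@@@@@@@@@@
:::=%%%#@@%%%%%=---:=*%%%%-.-======----:.      .------:  :::::::::::  :------.      .:----------*@@@@@+-***#@@@@@@@@@@@@@@@@@
```

```bash
python3 - <<'E'
from h import *
c,im=load('w15');z=np.load('pics/w15.npz');t=z['p'];M=rot(z['q'])
f=edge(im,(226,162),(408,162),5);l=edge(im,(220,168),(232,320),4);r=edge(im,(412,165),(409,196),4)
A,B=[plane(c,X(f,k),.13) for k in (l,r)];print(A,B,np.linalg.norm(B-A),"y in tool",(M.T@((A+B)/2-t)).round(4), "ang",np.arctan2(*(B-A)[1::-1]))
b=edge(im,(232,203),(408,203),6);fl=edge(im,(227,210),(237,335),5);fr=edge(im,(413,240),(405,335),5)
zf=t[2]-.0075+.006
C,D=[plane(c,X(b,k),zf) for k in (fl,fr)];print(C,D,np.linalg.norm(C-D),"foot back mid in tool",(M.T@((C+D)/2-t)).round(4),"ang",np.arctan2(*(D-C)[1::-1]))
m=(C+D)/2;e=np.array([np.cos(-.0175),np.sin(-.0175)]);n=np.array([-e[1],e[0]])
w=(A+B)/2; d=(m-w)[:2]; print("foot back mid rel front wall: along",d@e,"(want .0095) across",d@n); go(t)
E
```

```text
inliers 40
inliers 38
inliers 40
[ 0.44839249 -0.22411914  0.13      ] [ 0.44998719 -0.11505869  0.13      ] 0.10907211280680883 y in tool [ 0.0449 -0.0005  0.0639] ang 1.5561752416658454
inliers 28
inliers 40
inliers 40
[ 0.45840984 -0.20989453  0.19222724] [ 0.45980679 -0.1287296   0.19222724] 0.08117695234085597 foot back mid in tool [0.0352 0.0001 0.0016] ang 1.5535867808248451
foot back mid rel front wall: along 0.0099121105595997 (want .0095) across 0.0004503704248900645
shift [0.0005 0.0001 0.0009] turn 0 q6 -1.988 tilt [-0.0021  0.0012 -1.    ]
```

```bash
python3 steer.py '[0.0, 0, -0.0005, 0.02, 0, 0.0, 0, -0.0005, 0.045, 0, 0.0, 0, -0.0005, 0.07, 0, 0.0, 0, -0.0005, 0.095, 0, 0.0, 0, -0.0005, 0.115, 0, 0.0, 0, -0.0005, 0.127, 0, 0.0, 0, -0.0005, 0.13, 0, 0.0, 0, -0.0005, 0.13, 0, 0.0, 0, -0.0005, 0.13, 0]' 80
python3 steer.py '[0.0, 0, 0, 0.003, 0, 0.0, 0, 0, 0.006, 0, 0.0, 0, 0, 0.009, 0, 0.0, 0, 0, 0.009, 0, 0.0, 0, 0, 0.009, 0]' 80
```

```text
clock: 21.33
tcp_pos: [0.4965, -0.1721, 0.0673]
tcp_rot: [0.001, 0.009, 1.0, -0.0]
contact_force: [1.1, -0.1, -2.0]
gripper_width: 0.0082
grasp_force: 79.7
clock: 21.75
tcp_pos: [0.4953, -0.1719, 0.0568]
tcp_rot: [-0.0, 0.009, 1.0, 0.0]
contact_force: [0.3, -0.3, -2.7]
gripper_width: 0.0083
grasp_force: 79.7
```

```bash
python3 steer.py '[0.0, 0, 0, 0.001, 0, 0.0, 0, 0, 0.002, 0, 0.0, 0, 0, 0.003, 0, 0.0, 0, 0, 0.003, 0, 0.0, 0, 0, 0.003, 0]' 80
python3 steer.py '[0.0, 0, 0, 0.0005, 0, 0.0, 0, 0, 0.001, 0, 0.0, 0, 0, 0.001, 0]' 80
python3 steer.py '[0.0, 0, 0, 0.0005, 0, 0.0, 0, 0, 0.001, 0, 0.0, 0, 0, 0.001, 0]' 80
```

```text
clock: 22.17
tcp_pos: [0.4953, -0.1719, 0.0538]
tcp_rot: [-0.0, 0.009, 1.0, 0.0]
contact_force: [0.0, -0.9, -3.1]
gripper_width: 0.0082
grasp_force: 79.7
clock: 22.42
tcp_pos: [0.4956, -0.172, 0.0531]
tcp_rot: [0.0, 0.009, 1.0, -0.0]
contact_force: [-0.1, 0.2, -2.1]
gripper_width: 0.0082
grasp_force: 80.0
clock: 22.67
tcp_pos: [0.4957, -0.1721, 0.053]
tcp_rot: [0.0, 0.009, 1.0, -0.0]
contact_force: [-2.8, 1.1, 3.9]
gripper_width: 0.0086
grasp_force: 80.8
```

```bash
python3 steer.py '[0.0, -0.004, 0, -0.0005, 0, 0.0, -0.009, 0, -0.0005, 0, 0.0, -0.014, 0, -0.0005, 0, 0.0, -0.019, 0, -0.0005, 0, 0.0, -0.024, 0, -0.0005, 0, 0.0, -0.024, 0, -0.0005, 0]' 80
python3 steer.py '[0.0, -0.004, 0, 0, 0, 0.0, -0.008, 0, 0, 0, 0.0, -0.012, 0, 0, 0, 0.0, -0.015, 0, 0, 0, 0.0, -0.015, 0, 0, 0]' 80
```

```text
clock: 23.17
tcp_pos: [0.5213, -0.1727, 0.053]
tcp_rot: [0.001, 0.009, 1.0, -0.0]
contact_force: [1.6, -1.0, 2.1]
gripper_width: 0.0081
grasp_force: 80.6
clock: 23.58
tcp_pos: [0.5353, -0.1729, 0.053]
tcp_rot: [0.001, 0.009, 1.0, -0.0]
contact_force: [-0.6, -0.8, 4.2]
gripper_width: 0.008
grasp_force: 80.9
```

```bash
python3 steer.py '[0.0, -0.002, 0, 0, 0, 0.0, -0.004, 0, 0, 0, 0.0, -0.005, 0, 0, 0, 0.0, -0.005, 0, 0, 0]' 80
python3 steer.py '[0.0, -0.001, 0, 0, 0, 0.0, -0.002, 0, 0, 0, 0.0, -0.003, 0, 0, 0, 0.0, -0.003, 0, 0, 0]' 80
```

```text
clock: 23.92
tcp_pos: [0.539, -0.1729, 0.053]
tcp_rot: [-0.001, 0.009, 1.0, -0.0]
contact_force: [-4.8, -0.6, 8.1]
gripper_width: 0.0083
grasp_force: 81.1
clock: 24.25
tcp_pos: [0.5391, -0.1728, 0.0533]
tcp_rot: [-0.004, 0.009, 1.0, 0.0]
contact_force: [-17.7, 1.1, 18.0]
gripper_width: 0.0083
grasp_force: 82.5
```

```bash
python3 steer.py '[0.0, 0.0025, 0, -0.001, 0, 0.0, 0.0025, 0, -0.001, 0]' 20
python3 steer.py '[0.035, 0, 0, 0, 0, 0.035, 0, 0, 0, 0, 0.035, 0, 0, 0, 0, 0.035, 0, 0, 0, 0, 0.035, 0, 0, 0, 0, 0.035, 0, 0, 0, 0]' 20
python3 steer.py '[0.035, 0, 0, -0.02, 0, 0.035, 0, 0, -0.05, 0, 0.035, 0, 0, -0.09, 0, 0.035, 0, 0, -0.12, 0, 0.035, 0.05, 0, -0.14, 0, 0.035, 0.065, 0, -0.14, 0, 0.035, 0.065, 0, -0.14, 0, 0.035, 0.065, 0, -0.14, 0]' 20
python3 - <<'E'
from h import *
c,im,s=shot('w16');t=s['tcp_pos'];print(t,s['qd'].round(3))
w=np.array([.5273,-.1709,0]);e=np.array([np.cos(-.0175),np.sin(-.0175),0]);n=np.array([-e[1],e[0],0])
P=lambda u,v,z:proj(c,w+u*e+v*n+[0,0,z])
q=[P(.0275+u,v,.051) for u,v in [(-.05,-.04),(-.05,.04),(.05,.04),(.05,-.04)]];print(np.round(q))
print("tabtop",P(.0125,0,.111).round(),"cell top",P(.0605,0,.104).round())
x0,y0=np.array(q).min(0).astype(int)-25;x1,y1=np.array(q).max(0).astype(int)+35;print(x0,y0,x1,y1)
g=im[y0:y1,x0:x1];g=cv2.resize(g,((x1-x0)//2,(y1-y0)//4),interpolation=cv2.INTER_AREA)
for r in g: print(''.join(' .:-=+*%#@'[min(9,int(v.mean())//20)] for v in r))
E
```

```text
clock: 24.42
tcp_pos: [0.5391, -0.1726, 0.053]
tcp_rot: [-0.001, 0.009, 1.0, 0.0]
contact_force: [-4.2, -0.3, 3.7]
gripper_width: 0.0077
grasp_force: 80.8
clock: 24.92
tcp_pos: [0.54, -0.1727, 0.0533]
tcp_rot: [0.0, 0.009, 1.0, 0.0]
contact_force: [0.6, -0.2, -0.2]
gripper_width: 0.0352
grasp_force: 0.0
clock: 25.58
tcp_pos: [0.4747, -0.1717, 0.1942]
tcp_rot: [0.001, 0.009, 1.0, -0.0]
contact_force: [0.1, -1.0, -1.1]
gripper_width: 0.035
grasp_force: 0.0
[ 0.4746542  -0.17172998  0.19423742] [ 0.01   0.045 -0.012  0.    -0.009  0.001]
[[270. 240.]
 [371. 239.]
 [367. 348.]
 [275. 348.]]
tabtop [321. 316.] cell top [321. 369.]
245 214 406 383
...:-----::::::::::::::::::::::---====================-::::::::...::............
....:::::::::::::::::::::::::::::::--------==========-:::::::::..:-:............
........::::::::::::::::::::::::::::::::::----====---::::::::::.:--:............
.....:::::::::::::::::::::::::::::::::::::::::-=-:::::::::::::::--:.............
.......::::::::::::::::::::::::::::::::::::::::::::::::::::::::---:.............
......::::::::::::::::::::::::::::::::::.....
[... 2234 characters left out ...]
  .*###*:---===========================----=:-%##=        .--------. 
----:         :---::-=*#%%%%%%%%%%%%%%%%%%%%%%%%%#*==--:.:--.        .:-------:.
----.         .......:#%++++++++++++++++++++++++*#%-.........         :-------:.
----.        ........:%####%%%%%%%%%%%%%%#@@@@@@@@*:.........         :----:..  
.---.        ........:%@@@@@###########@@@@@@@@@@@*...........        :--:.     
 .::.        .........-@@@@@@##%%%%%#@@@@@@@@@@@@#:...........        .::.      
            ...........=+++++++=-----++++++++++++-............                  
            ...................................................                 
            ...................................................
```

```bash
python3 - <<'E'
from h import *
c,im=load('w16')
b=edge(im,(274,240),(366,240),5);l=edge(im,(271,246),(274,298),4);r=edge(im,(371,246),(368,298),6)
A,B=plane(c,X(b,l),.051),plane(c,X(b,r),.051);d=B-A;print(A,B,np.linalg.norm(d),"yaw",np.arctan2(d[1],d[0])-np.pi/2)
f=lambda k:(lambda p,q:np.arctan2((q-p)[1],(q-p)[0]))(plane(c,k[2:]-k[:2]*20*np.sign(k[1]),.051),plane(c,k[2:]+k[:2]*20*np.sign(k[1]),.051))
print("sides",f(l),f(r))
w=np.array([.5273,-.1709]);e=np.array([np.cos(-.0175),np.sin(-.0175)]);n=np.array([-e[1],e[0]])
m=((A+B)/2)[:2]-w; print("org rel dock: ",m@e+.05-.0275,m@n)
s=cv2.cvtColor(im,cv2.COLOR_BGR2GRAY)[345:375,275:360];cs=cv2.findContours((s>150).astype(np.uint8),0,1)[0];k=max(cs,key=cv2.contourArea);R0=cv2.minAreaRect(k);print(R0)
p=np.array(R0[0])+[275,345];S=plane(c,p,.104)[:2]-w;print("cell rel seat",S@e-.0605,S@n)
go([.6123,-.172,.27],-.0175)
E
```

```text
inliers 40
inliers 40
inliers 37
[ 0.503304   -0.21085285  0.051     ] [ 0.50451372 -0.13239428  0.051     ] 0.0784678945691593 yaw -0.01541733986999927
sides -0.013057237480852529 0.009087710077026802
org rel dock:  -0.0008748963725214859 -0.001132775650496466
((43.0, 16.5), (19.0, 56.0), 90.0)
cell rel seat -0.006725262520786569 -0.0021400462766966335
shift [-0.1374  0.0021 -0.0762] turn 1.5701 q6 -2.006 tilt [ 1.1e-03 -3.0e-04 -1.0e+00]
```

```bash
python3 steer.py '[0.05, 0, 0, -0.035, 0.12, 0.05, 0, 0, -0.076, 0.24, 0.05, -0.03, 0, -0.076, 0.36, 0.05, -0.06, 0, -0.076, 0.48, 0.05, -0.09, 0, -0.076, 0.6, 0.05, -0.12, 0, -0.076, 0.72, 0.05, -0.137, 0.001, -0.076, 0.84, 0.05, -0.137, 0.001, -0.076, 0.96, 0.05, -0.137, 0.001, -0.076, 1.08, 0.05, -0.137, 0.001, -0.076, 1.2, 0.05, -0.137, 0.001, -0.076, 1.32, 0.05, -0.137, 0.001, -0.076, 1.44, 0.05, -0.137, 0.001, -0.076, 1.57, 0.05, -0.137, 0.001, -0.076, 1.57, 0.05, -0.137, 0.001, -0.076, 1.57, 0.05, -0.137, 0.001, -0.076, 1.57]' 20
python3 - <<'E'
from h import *
c,im,s=shot('w17');t=s['tcp_pos'];print(t,s['joints'].round(2))
w=np.array([.5273,-.1709,0]);e=np.array([np.cos(-.0175),np.sin(-.0175),0]);n=np.array([-e[1],e[0],0])
P=lambda u,v,z:proj(c,w+u*e+v*n+[0,0,z])
print("handle top",proj(c,(.614,-.171,.166)).round(),"tabtop",P(.0125,0,.111).round(),"cell top corners",*[P(.0605+a,b,.104).round() for a,b in [(-.006,-.021),(-.006,.021),(.006,.021),(.006,-.021)]])
x0,y0,x1,y1=180,110,420,330
g=cv2.resize(im[y0:y1,x0:x1],(120,50),interpolation=cv2.INTER_AREA)
for r in g: print(''.join(' .:-=+*%#@'[min(9,int(v.mean())//20)] for v in r))
E
```

```text
clock: 26.97
tcp_pos: [0.6122, -0.1729, 0.2686]
tcp_rot: [-0.001, 0.712, 0.702, -0.0]
contact_force: [-0.2, 0.5, 0.1]
gripper_width: 0.0498
grasp_force: 0.0
[ 0.61221255 -0.1728684   0.26858069] [-0.36  0.06  1.6   0.    1.49 -0.35]
handle top [322. 217.] tabtop [229. 199.] cell top corners [283. 222.] [282. 172.] [297. 172.] [297. 222.]
--=+***%%%%%%%%%%%%%%%%%%%%%%%%%%%%%%%%%%%%%%%%%%%%***%%%%**%*************%%%%%%%%%%%%%%%%%%%%%%***************%########
--=====+++**%%%%%%%%%%%%%%%%%%%%%%%%%%%%%%%%%%%%%***************************************************************%%%%%%%%
+**%%%%%%%%%%%#@@@@@@@@@@@@@@#%%%%%@@@@@@@@@@@@@@@@@@@@@@@@@@@@@@@@@@@@@@@@@@@@@@@@@@@@@@@@@@@@@@@@@@@@@#%%%%#@@@@@@@@@@
*%%%%%%%%%%%%%%%%##@@@@@@@@@@#%%%%%####@@@@@@@@@@@@@@@@@@@@@@@@@@@@@@@@@@@@@@@@@@@@@@@@@@@@@@@@@@@@@@@@@@@@@@@@@@@@@@@@@
*%%%%%%%%%%%%%%%%%%%%%%@@@@@@%%%%%%%%%%%%%%#@@@@@@@@@@@@@@@@@@@@@@@@@@@@@@@@@@@@@@@@@@@@@@@@@@@@@@@@@@@@@@@@@@@@@@@@@@@@
..::::::::::::::::::::::::---::::::::::-==++=++*+========+++#@@@@@@@@@@@@@@@@@@@@@@@@@@@@@@@@@@@@@@@@@@@@@@@@@@@@@@@@@@@
...........:::::::::::::::::::::::
[... 4589 characters left out ...]
*++++++=-=@@@@@@@@@@@@@@@@@@@@@@@@@@@@@@@@@@@@@@@@@@@@@@@%%%%%%%%%%%%%%%%%%%%%%+:::======+%%%%%
%%%%%%%%%%**%%%%%%%%%%##*------:   =@@@@@@@@@@@@@@@@@@@@@@@@@@@@@#%%%%%%%%%%@@@@@@@@@@#%*********+++++++:   .------=++++
------------------------------:    .----------------------------------------+@@@@@@@@@*=================.    :-------===
-----------------:::::-------:.    .--=---------=---==-===-=================+@@@@@@@@@+=================.    .:-------::
--------------:..   .:-------.     .--=--=----=-----=----------=--=--===-=-=+@@@@@@@@@++*++++===========.     .-------:.
------------:.      :-------.       --=-------------------------===---------+@@@@@@@@@*@@@@@@@@#%%%%%%%+.      .-------:
```

```bash
python3 steer.py '[0.05, 0, -0.002, 0.04, 0, 0.05, 0, -0.002, 0.08, 0, 0.05, 0, -0.002, 0.11, 0, 0.05, 0, -0.002, 0.135, 0, 0.05, 0, -0.002, 0.15, 0, 0.05, 0, -0.002, 0.158, 0, 0.05, 0, -0.002, 0.158, 0, 0.05, 0, -0.002, 0.158, 0]' 30
python3 steer.py '[0.0, 0, 0, 0, 0, 0.0, 0, 0, 0, 0, 0.0, 0, 0, 0, 0, 0.0, 0, 0, 0, 0, 0.0, 0, 0, 0, 0]' 30
```

```text
clock: 27.68
tcp_pos: [0.6107, -0.1733, 0.1127]
tcp_rot: [0.001, 0.713, 0.701, 0.0]
contact_force: [0.2, -0.7, 0.4]
gripper_width: 0.0503
grasp_force: 0.0
clock: 28.1
tcp_pos: [0.6109, -0.1734, 0.1134]
tcp_rot: [0.001, 0.713, 0.701, 0.001]
contact_force: [-1.3, -0.3, 6.3]
gripper_width: 0.011
grasp_force: 33.6
```

```bash
python3 steer.py '[0.0, 0, -0.02, -0.001, 0, 0.0, 0, -0.05, -0.001, 0, 0.0, 0, -0.08, -0.001, 0, 0.0, 0, -0.11, -0.001, 0, 0.0, 0, -0.135, -0.001, 0, 0.0, 0, -0.147, -0.001, 0, 0.0, 0, -0.147, -0.001, 0]' 30
python3 steer.py '[0.0, 0, -0.004, 0, 0, 0.0, 0, -0.008, 0, 0, 0.0, 0, -0.011, 0, 0, 0.0, 0, -0.011, 0, 0]' 30
```

```text
clock: 28.68
tcp_pos: [0.4614, -0.1708, 0.1134]
tcp_rot: [0.001, 0.713, 0.701, -0.0]
contact_force: [-1.4, -0.3, 3.4]
gripper_width: 0.0109
grasp_force: 33.3
clock: 29.02
tcp_pos: [0.4569, -0.1707, 0.1134]
tcp_rot: [0.005, 0.713, 0.701, 0.004]
contact_force: [17.7, -0.4, -5.6]
gripper_width: 0.0115
grasp_force: 32.4
```

```bash
python3 steer.py '[0.0, 0, 0.003, 0, 0, 0.0, 0, 0.003, 0, 0, 0.05, 0, 0.004, 0, 0, 0.05, 0, 0.004, 0, 0, 0.05, 0, 0.004, 0, 0, 0.05, 0, 0.004, 0, 0, 0.05, 0, 0.004, 0, 0, 0.05, 0, 0.004, -0.03, 0, 0.05, 0, 0.004, -0.07, 0, 0.05, 0, 0.004, -0.11, 0, 0.05, 0, 0.004, -0.15, 0, 0.05, 0, 0.004, -0.15, 0, 0.05, 0, 0.004, -0.15, 0, 0.05, 0, 0.004, -0.15, 0]' 20
python3 - <<'E'
from h import *
c,im=load('w17');c2,i2,s=shot('w18')
g=i2.max(2);print(s['tcp_pos'])
cs=cv2.findContours((cv2.GaussianBlur(g,(3,3),0)[120:290,200:440]<55).astype(np.uint8),0,1)[0]
for k in sorted(cs,key=cv2.contourArea)[-3:]:
    x,y,w,h=cv2.boundingRect(k);print(x+200,y+120,w,h,plane(c2,(x+200+w/2,y+120+h/2),.166))
E
```

```text
clock: 30.18
tcp_pos: [0.4556, -0.1703, 0.2619]
tcp_rot: [-0.0, 0.713, 0.701, -0.0]
contact_force: [-0.1, 0.2, -0.5]
gripper_width: 0.0502
grasp_force: 0.0
[ 0.45559543 -0.17027238  0.26190617]
302 287 135 2 [ 0.4901277  -0.21907127  0.166     ]
312 163 18 105 [ 0.45686284 -0.16543571  0.166     ]
388 171 52 95 [ 0.51870805 -0.16857839  0.166     ]
```

```bash
python3 -c "
from bench import robot
print(robot.close_job())"
```

```text
the job is handed in; nothing more can be done
None
```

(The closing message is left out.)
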